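# Turn the sample book leaf

### The arm

A 6-joint arm with a two-finger parallel gripper is mounted at the origin on the work surface. World frame = base frame: x ahead of the robot, y to its left, z up, the work surface at z = 0. Lengths are in m, angles in degrees, forces in N, time in s.
With the tool pointing down it reaches from about 0.325 to 0.775 m from the base axis. Payload 9.3 kg.
Tool frame: the origin (TCP) lies at the very end of the fingers, on their centre line; the grasp point (between the pads) lies 19 mm behind it; z points along the fingers, y is the direction in which the jaws open and shut (so a half turn about z gives the same grasp; the last joint's range is limited). The gripper opens to 85 mm and grips with 20 to 120 N. Pads are 22 mm wide; open, the fingers measure 114 mm over their backs; the gripper's body (76 mm by 85 mm) begins 54 mm behind the grasp point. The pads swing forward as they close: fully open they stand 13 mm farther back than shut.
Start: joints at [-84.947, 14.817, 1.232, 76.415, 0, 81.257], TCP at [0.131, -0.534, 0.231] pointing down, gripper open.
Joint ranges: [-174.27, 174.27], [-52.1, 104.24], [-59.71, 78.15], [-110.17, 111.67], [-87.03, 83.33], [-180, 180]. Speed limits (degrees/s): [127.2, 127.2, 159.86, 180, 180, 180].

### API

Orientations are given as a 3x3 rotation matrix whose columns are the frame's x, y, z axes.
In Python, from station import readout, imaging, ticket gives the robot as it stands. The module is installed in compiled form; this text tells all that it offers.
- The arm moves only by the tool servo_tool, never from a script. Its argument "steps" is a list of rows, each an object of numbers: "dx", "dy", "dz": the shift along the tool's x, y, z in m; "rx", "ry", "rz": the turn, a rotation vector about the tool's x, y, z in units of 5 degrees (1.0 is 5 degrees); "hand": the opening, from 0 (shut) to 1 (fully open). A call has 1 to 5 rows; each row is the pose to reach, as a shift and turn from the pose commanded when the call began, along the tool's axes at that moment; what a row does not reach only later rows make up. A row lasts 1/12 s, in which the tool goes at most 41.7 mm and 7.16 degrees, less where a joint would pass 70% of its speed; a pose out of reach is approached as far as the arm can. A call with a gripper value outside its range is refused whole. The fingers move at their own pace and stop on an object; "force" is the grip in N (left out, the last holds). Time passes only in rows, so rows that repeat a pose let the fingers close. It gives the time, the measured TCP pose, the force and the opening at its end, in the units of the state.
- readout.state(): the state, without advancing time (a new reading comes with each control period).
- imaging.grab_frame(name): name is "scene" or "top" or "wrist"; returns a dict with "img" (480x640x3 uint8, red, green, blue), "camera_matrix" (3x3 intrinsics, pixels), "origin" and "rotation" of the camera in the world. Camera axes: x right, y down, z forward; pixel columns grow to the right and rows downward; lengths in m; the calibration is good to about 2 mm. A picture is of the moment at which its call begins. There is no depth.
- ticket.sign_off(): hands the job in, once; it reports no verdict.
The state is a dict: "clock": time; "joints": joint angles; "dq": joint speeds; "effort": joint torques, N m; "tool_pos": TCP position; "tool_rot": TCP orientation; "contact_force": force on the tool from outside, world axes, zero at the start; "wrist_torque": the same for the moment, N m; "gripper_width": finger opening in m.
Only numpy, scipy, OpenCV 4.12 (cv2) and the standard library are available. Lean on these libraries where they do the work, as an engineer would, in place of code of your own. Each camera call takes 0.05 s, during which the arm holds its last target.

### The job

The trim sample book is to show its next page. First push the flat tin, which stands on the facing page, along the board until it stands wholly on the red strip, then turn the hinged leaf over its spine with a fingertip and press it down gently until it lies flat on the facing page. Do not pinch, squeeze or lift anything, do not fling the leaf over, keep the tin upright on the board, leave the other things where they are, and finish with the hand clear.

Things in the scene. Friction and masses are not known exactly. Their poses are not given: they have to be found in the camera images.
- book: Sample book, fixed. Origin on the table below the middle of the spine; x runs along the spine, z up. On its +y side a cream page stack (y 0 to 90 mm), where the leaf starts; on its -y side a black board (y 0 to -266 mm). Both are 45 mm high and 200 mm along x. The cream facing page on the board is 164 mm along x, y -16 to -134 mm.
- strip_center (a point): Centre of the red strip on the black board, 45 mm above the table, at the book's y -210 mm; axes as the book. The strip is 190 mm along x and 100 mm along y. Beyond it, at its -y edge, an aluminium lip 6 mm wide rises 8 mm above the board.
- spine_center (a point): Middle of the hinge axis, 50 mm above the table over the book's origin; axes as the book. The axis runs along x. Two steel hinge blocks, 18 by 22 mm, stand 12 mm above the board at x -88 and +88 mm on the axis.
- leaf (a joint): Turn of the rigid leaf about the spine, rad: 0 flat on the cream stack, 1.571 upright, 3.142 (stop) flat on the facing page, its upper face then 53 mm above the table. Starts partly raised, 0.15 to 0.45. The hinge is stiff: the leaf stays at any angle where it is left and turns with 1 to 2 N at the tab. About 90 g.
- leaf_tab (a point): Centre of the orange tab, in the leaf's mid-plane, 140 mm from the hinge axis; x along the spine, y from spine to free edge. The leaf is 156 mm along x, 6 mm thick, and reaches 130 mm from the axis; the tab, in the middle of its edge, 44 mm wide, reaches on to 155 mm. At the start both overhang the stack, with free space below down to the table.
- tin_center (a point): Centre (half-way up) of the flat round steel tin with a blue spot on its lid, 48 mm across, 22 mm tall, about 80 g, loose. It starts on the facing page (the leaf would strike it) and slides easily on the board.
- jar: Bystander, not to be moved: amber glass jar with an aluminium lid, 42 mm across, 50 mm tall. Origin at its underside.
- vial: Bystander, not to be moved: steel bead vial, 22 mm across, 50 mm tall. Origin at its underside.
- brooch: Bystander, not to be moved: round gold brooch with pearls, 54 mm across, 16 mm tall. Origin at its underside.
- pen: Bystander, not to be moved: silver pen lying down, 130 mm long, 9 mm thick. Origin at its underside.
- spool: Bystander, not to be moved: small thread spool, 36 mm across, 40 mm tall. Origin at its underside.
- driver: Bystander, not to be moved: screwdriver lying down, 150 mm long. Origin at its underside.
- tin: The same tin; origin at the centre of its underside.
Not all that is in view belongs to the job. What is shaped like the tin but green or pink is not meant.

How it is judged:
By the outcome, as a careful person would: the job done as asked, in the order asked, and still so for the second after the job is handed in, with the robot touching nothing.
It also fails if it takes over 58 s, if anything falls off the work surface, if the arm or the gripper's body presses on something with over 40 N, if the wrist force passes 120 N, or if a joint passes its speed limit or range.

## Working session

There is one attempt and no reset: what is moved stays moved. The work goes in short steps, Python scripts to look and compute and a tool call to move; the robot and the scene stay as the last step left them, time stands still between calls to the robot, and variables do not carry over. Pictures are saved under pics/ and viewed, and the job is handed in when it is done.

Besides the shell and the picture viewer there is one more tool, called by a JSON object that holds its "method" and its "body". servo_tool: Moves the arm, as the interface text tells. Its arguments: {"type":"object","properties":{"steps":{"type":"array","items":{"type":"object","properties":{"dx":{"type":"number"},"dy":{"type":"number"},"dz":{"type":"number"},"rx":{"type":"number"},"ry":{"type":"number"},"rz":{"type":"number"},"hand":{"type":"number"}}}},"force":{"type":"number"}},"required":["steps"]}

```bash
mkdir -p pics; python3 - <<'E'
from station import readout, imaging
import cv2,numpy as np
s=readout.state();print(s['clock'],s['tool_pos'],np.round(s['tool_rot'],3).tolist(),s['gripper_width'])
for n in ["scene","top","wrist"]:
    f=imaging.grab_frame(n);cv2.imwrite(f"pics/{n}0.png",f['img'][:,:,::-1]);np.savez(f"{n}0.npz",**f)
    print(n,np.round(f['origin'],3),np.round(f['rotation'],3).tolist(),np.round(f['camera_matrix'],1).tolist())
E
```

```text
0.0 [ 0.13112375 -0.53385687  0.23067561] [[0.971, 0.238, -0.0], [0.238, -0.971, 0.001], [0.0, -0.001, -1.0]] 0.08539929892753377
scene [1.291 0.343 0.824] [[-0.394, 0.625, -0.674], [0.919, 0.283, -0.275], [0.019, -0.728, -0.686]] [[504.2, 0.0, 317.1], [0.0, 504.2, 234.5], [0.0, 0.0, 1.0]]
top [0.382 0.069 1.234] [[0.027, -0.989, 0.147], [-0.999, -0.029, -0.015], [0.019, -0.146, -0.989]] [[613.3, 0.0, 325.4], [0.0, 613.3, 245.9], [0.0, 0.0, 1.0]]
wrist [ 0.201 -0.516  0.374] [[0.239, -0.932, -0.274], [-0.971, -0.229, -0.067], [-0.001, 0.282, -0.959]] [[351.3, 0.0, 316.2], [0.0, 351.3, 231.6], [0.0, 0.0, 1.0]]
```

View pics/scene0.png

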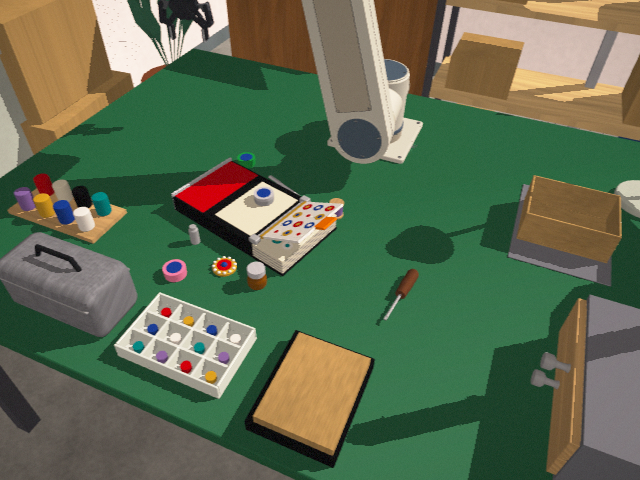

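View pics/top0.png

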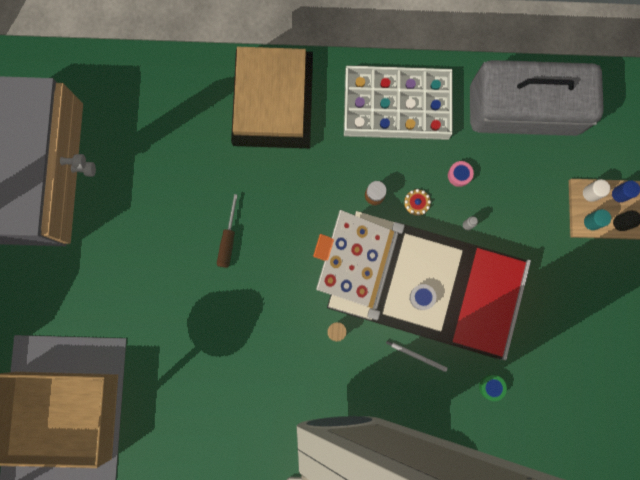

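Tin candidates in the top view are silver with a blue spot at (424,297), pink at (461,173) and green at (494,388). The silver one on the cream facing page fits the description. Next I'll measure and crop to confirm.

```bash
cat > h.py <<'E'
import numpy as np,cv2
def ray(f,p):
    K=f['camera_matrix'];d=f['rotation']@np.linalg.inv(K)@np.array([p[0],p[1],1.]);return d
def onz(f,p,z):
    d=ray(f,p);o=f['origin'];return o+d*(z-o[2])/d[2]
def proj(f,P):
    c=f['rotation'].T@(np.asarray(P)-f['origin']);q=f['camera_matrix']@c;return q[:2]/q[2]
def tri(f1,p1,f2,p2):
    d1=ray(f1,p1);d2=ray(f2,p2);A=np.stack([d1,-d2],1);t=np.linalg.lstsq(A,f2['origin']-f1['origin'],rcond=None)[0]
    a=f1['origin']+d1*t[0];b=f2['origin']+d2*t[1];return (a+b)/2,np.linalg.norm(a-b)
def blob(m,box):
    x0,y0,x1,y1=box;mm=np.zeros(m.shape,np.uint8);mm[y0:y1,x0:x1]=m[y0:y1,x0:x1]
    c,_=cv2.findContours(mm,cv2.RETR_EXTERNAL,cv2.CHAIN_APPROX_NONE);c=max(c,key=cv2.contourArea)
    return c
def hsv(f): return cv2.cvtColor(f['img'],cv2.COLOR_RGB2HSV)
E
python3 - <<'E'
from h import *
T=dict(np.load('top0.npz'));S=dict(np.load('scene0.npz'))
for n,f,rb,bb,ob in [('top',T,(440,230,540,370),(405,280,445,315),(305,225,335,265)),('scene',S,(160,150,270,225),(245,180,280,210),(310,205,345,235))]:
    H=hsv(f);h,s,v=H[...,0],H[...,1],H[...,2]
    red=((h<8)|(h>172))&(s>150)&(v>60); blue=(h>105)&(h<130)&(s>100); org=(h>5)&(h<16)&(s>180)&(v>120)
    c=blob(red.astype(np.uint8)*255,rb);r=cv2.minAreaRect(c);b=cv2.boxPoints(r);W=np.array([onz(f,p,.045)[:2] for p in b])
    print(n,'red',cv2.contourArea(c),b.round(1).tolist(),'W',W.round(4).tolist(),'len',[round(np.linalg.norm(W[i]-W[i-1]),4) for i in range(4)],'c',W.mean(0).round(4))
    for nm,m,bx in [('blue',blue,bb),('org',org,ob)]:
        c=blob(m.astype(np.uint8)*255,bx);M=cv2.moments(c);p=(M['m10']/M['m00'],M['m01']/M['m00']);print(nm,cv2.contourArea(c),np.round(p,1), onz(f,p,.067).round(4),cv2.boxPoints(cv2.minAreaRect(c)).round(1).tolist())
        exec(f"{nm}_{n}=p")
print('tin',tri(T,blue_top,S,blue_scene));print('tab',tri(T,org_top,S,org_scene))
a=cv2.resize(T['img'][190:370,290:560],None,fx=2.9,fy=2.9,interpolation=cv2.INTER_CUBIC);cv2.imwrite('pics/ct.png',a[:,:,::-1])
a=cv2.resize(S['img'][145:285,160:360],None,fx=4,fy=4,interpolation=cv2.INTER_CUBIC);cv2.imwrite('pics/cs.png',a[:,:,::-1])
E
```

```text
top red 4889.5 [[451.20001220703125, 343.0], [476.29998779296875, 247.3000030517578], [526.7999877929688, 260.5], [501.70001220703125, 356.20001220703125]] W [[0.3775, -0.1957], [0.5651, -0.2459], [0.5417, -0.3455], [0.355, -0.293]] len [np.float64(0.0999), np.float64(0.1942), np.float64(0.1023), np.float64(0.1939)] c [ 0.4598 -0.27  ]
blue 174.0 [423.  296.6] [ 0.4636 -0.1371  0.067 ] [[416.0, 289.0], [430.0, 289.0], [430.0, 304.0], [416.0, 304.0]]
org 246.5 [322.6 247. ] [0.5535 0.0568 0.067 ] [[313.3999938964844, 255.60000610351562], [319.70001220703125, 234.60000610351562], [332.0, 238.3000030517578], [325.70001220703125, 259.29998779296875]]
scene red 1846.5 [[174.5, 195.1999969482422], [242.89999389648438, 152.39999389648438], [258.6000061035156, 177.5], [190.1999969482422, 220.3000030517578]] W [[0.5395, -0.3412], [0.3093, -0.2808], [0.3912, -0.1892], [0.6014, -0.2553]] len [np.float64(0.1059), np.float64(0.2381), np.float64(0.1229), np.float64(0.2203)] c [ 0.4604 -0.2666]
blue 72.0 [263.2 192.5] [ 0.4645 -0.1362  0.067 ] [[257.0, 189.0], [269.0, 189.0], [269.0, 196.0], [257.0, 196.0]]
org 130.5 [324.9 222.8] [0.5038 0.0402 0.067 ] [[314.3999938964844, 226.0], [331.1000061035156, 212.10000610351562], [336.70001220703125, 218.8000030517578], [319.8999938964844, 232.6999969482422]]
tin (array([ 0.46359412, -0.13703248,  0.06609973]), np.float64(0.0005431830915924476))
tab (array([0.54738985, 0.05713895, 0.10896078]), np.float64(0.00032847812942441))
```

View pics/ct.png

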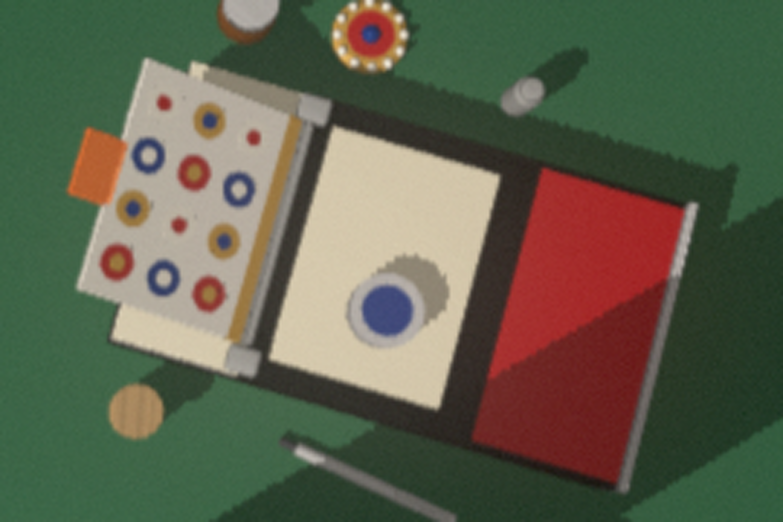

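View pics/cs.png

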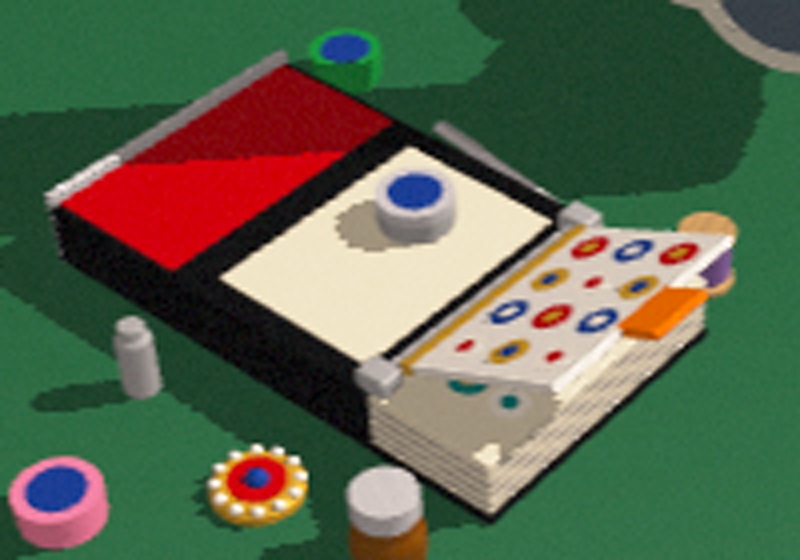

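The crops confirm it: the silver tin with the blue spot stands on the cream page, at (424,297) in the top view and (263,192) in the scene view. Measurements hold up:
- **Tin:** lid at z 0.066, against 0.067 expected.
- **Strip:** 194x101 mm, against 190x100.
- **Tab:** 0.109 m high, so the leaf is at about 25°, and its plan position agrees with that radius.

Next is a helper that turns book-frame targets into tool steps.

```bash
cat >> h.py <<'E'
from scipy.spatial.transform import Rotation as R
O=np.array([.5142,-.0672,0]);a=np.radians(-15)
B=np.array([[np.cos(a),-np.sin(a),0],[np.sin(a),np.cos(a),0],[0,0,1]])
def R0(tilt): # tilt deg: tool z swings toward -by for positive tilt
    base=np.stack([B[:,1],B[:,0],-B[:,2]],1)
    return base@R.from_euler('y',-tilt,degrees=True).as_matrix()
def cur(show=True):
    from station import readout
    s=readout.state();p=np.array(s['tool_pos']);r=np.array(s['tool_rot'])
    b=B.T@(p-O)*1000
    z=B.T@r[:,2]
    if show: print('t',round(s['clock'],2),'book mm',b.round(1),'tilt',round(np.degrees(np.arctan2(-z[1],-z[2])),1),'F',(B.T@s['contact_force']).round(2),'w',round(s['gripper_width'],4),'q',np.round(s['joints'],0).tolist())
    return p,r
def plan(targets):
    p,r=cur()
    for (x,y,z,t) in targets:
        P=O+B@np.array([x,y,z])/1000;d=r.T@(P-p);v=R.from_matrix(r.T@R0(t)).as_rotvec(degrees=True)/5
        print((x,y,z,t),'d',d.round(4).tolist(),'rot',v.round(2).tolist())
E
python3 -c "
from h import *
plan([(-31,-42,150,0),(-31,-42,49,0)])"
```

```text
t 0.15 book mm [-249.2 -550.   230.8] tilt -0.1 F [-0.67 -1.01  0.3 ] w 0.0856 q [-85.0, 15.0, 1.0, 76.0, -0.0, 81.0]
(-31, -42, 150, 0) d [0.4359, -0.34, 0.0812] rot [-0.01, -0.01, -12.24]
(-31, -42, 49, 0) d [0.4359, -0.3399, 0.1822] rot [-0.01, -0.01, -12.24]
```

{"method": "servo_tool", "body": {"steps": [{"dx": 0.436, "dy": -0.34, "dz": 0.07, "rz": -12.24, "hand": 0.35}, {"dx": 0.436, "dy": -0.34, "dz": 0.07, "rz": -12.24, "hand": 0.35}, {"dx": 0.436, "dy": -0.34, "dz": 0.07, "rz": -12.24, "hand": 0.35}, {"dx": 0.436, "dy": -0.34, "dz": 0.07, "rz": -12.24, "hand": 0.35}, {"dx": 0.436, "dy": -0.34, "dz": 0.07, "rz": -12.24, "hand": 0.35}]}}

```text
invalid input
```

```bash
python3 -c "
from h import *
plan([(-31,-42,150,0),(-31,-42,49,0)])"
```

```text
t 0.15 book mm [-249.2 -550.   230.8] tilt -0.1 F [-0.67 -1.01  0.3 ] w 0.0856 q [-85.0, 15.0, 1.0, 76.0, -0.0, 81.0]
(-31, -42, 150, 0) d [0.4359, -0.34, 0.0812] rot [-0.01, -0.01, -12.24]
(-31, -42, 49, 0) d [0.4359, -0.3399, 0.1822] rot [-0.01, -0.01, -12.24]
```

{"method": "servo_tool", "body": {"steps": [{"dx": 0.031, "dy": -0.024, "dz": 0.005, "rx": 0, "ry": 0, "rz": -0.87, "hand": 0.35}, {"dx": 0.062, "dy": -0.048, "dz": 0.01, "rx": 0, "ry": 0, "rz": -1.74, "hand": 0.35}, {"dx": 0.093, "dy": -0.072, "dz": 0.015, "rx": 0, "ry": 0, "rz": -2.6, "hand": 0.35}, {"dx": 0.124, "dy": -0.096, "dz": 0.02, "rx": 0, "ry": 0, "rz": -3.5, "hand": 0.35}, {"dx": 0.155, "dy": -0.12, "dz": 0.025, "rx": 0, "ry": 0, "rz": -4.35, "hand": 0.35}]}}

```text
clock: 0.57
tool_pos: [0.2536, -0.379, 0.2058]
tool_rot: [[0.812, 0.584, -0.0], [0.584, -0.812, 0.0], [0.0, -0.0, -1.0]]
contact_force: [0.4, -0.4, 1.0]
gripper_width: 0.0298
```

```bash
python3 -c "
from h import *
plan([(-31,-42,150,0),(-31,-42,49,0)])"
```

```text
t 0.57 book mm [-171.  -368.6  205.8] tilt -0.0 F [ 0.49 -0.26  1.  ] w 0.0298 q [-67.0, 6.0, -13.0, 70.0, 0.0, 77.0]
(-31, -42, 150, 0) d [0.3414, -0.0983, 0.0559] rot [-0.0, -0.0, -7.85]
(-31, -42, 49, 0) d [0.3414, -0.0983, 0.1569] rot [-0.0, -0.0, -7.85]
```

{"method": "servo_tool", "body": {"steps": [{"dx": 0.036, "dy": -0.01, "dz": 0.005, "rx": 0, "ry": 0, "rz": -0.8, "hand": 0.35}, {"dx": 0.072, "dy": -0.02, "dz": 0.01, "rx": 0, "ry": 0, "rz": -1.6, "hand": 0.35}, {"dx": 0.108, "dy": -0.03, "dz": 0.015, "rx": 0, "ry": 0, "rz": -2.4, "hand": 0.35}, {"dx": 0.144, "dy": -0.041, "dz": 0.02, "rx": 0, "ry": 0, "rz": -3.2, "hand": 0.35}, {"dx": 0.18, "dy": -0.052, "dz": 0.025, "rx": 0, "ry": 0, "rz": -4.0, "hand": 0.35}]}}

```text
clock: 0.98
tool_pos: [0.37, -0.232, 0.1811]
tool_rot: [[0.563, 0.826, 0.0], [0.826, -0.563, -0.0], [-0.0, 0.0, -1.0]]
contact_force: [0.5, -1.0, 0.8]
gripper_width: 0.0297
```

```bash
python3 -c "
from h import *
plan([(-31,-42,150,0),(-31,-42,49,0)])"
```

```text
t 0.98 book mm [ -96.7 -196.5  181.1] tilt 0.0 F [ 0.77 -0.79  0.82] w 0.0297 q [-43.0, 5.0, -19.0, 66.0, 0.0, 81.0]
(-31, -42, 150, 0) d [0.1675, 0.011, 0.0311] rot [0.0, 0.0, -3.85]
(-31, -42, 49, 0) d [0.1675, 0.011, 0.1321] rot [0.0, 0.0, -3.85]
```

{"method": "servo_tool", "body": {"steps": [{"dx": 0.034, "dy": 0.002, "dz": 0.005, "rx": 0, "ry": 0, "rz": -0.8, "hand": 0.35}, {"dx": 0.068, "dy": 0.004, "dz": 0.01, "rx": 0, "ry": 0, "rz": -1.6, "hand": 0.35}, {"dx": 0.102, "dy": 0.007, "dz": 0.015, "rx": 0, "ry": 0, "rz": -2.4, "hand": 0.35}, {"dx": 0.136, "dy": 0.009, "dz": 0.02, "rx": 0, "ry": 0, "rz": -3.2, "hand": 0.35}, {"dx": 0.1675, "dy": 0.011, "dz": 0.031, "rx": 0, "ry": 0, "rz": -3.85, "hand": 0.35}]}}

```text
clock: 1.4
tool_pos: [0.4744, -0.1001, 0.1507]
tool_rot: [[0.258, 0.966, 0.001], [0.966, -0.258, -0.001], [-0.0, 0.002, -1.0]]
contact_force: [0.0, -0.6, 0.2]
gripper_width: 0.0301
```

```bash
python3 - <<'E'
from h import *
from station import imaging
f=imaging.grab_frame("wrist");cv2.imwrite("pics/w1.png",f['img'][:,:,::-1])
plan([(-31,-42,49,0)])
E
```

```text
t 1.45 book mm [-29.3 -38.5 148.3] tilt -0.1 F [-0.26  2.65 -2.24] w 0.0301 q [-21.0, 11.0, -16.0, 63.0, 0.0, 83.0]
(-31, -42, 49, 0) d [-0.0038, -0.0017, 0.0992] rot [-0.01, -0.03, 0.07]
```

View pics/w1.png

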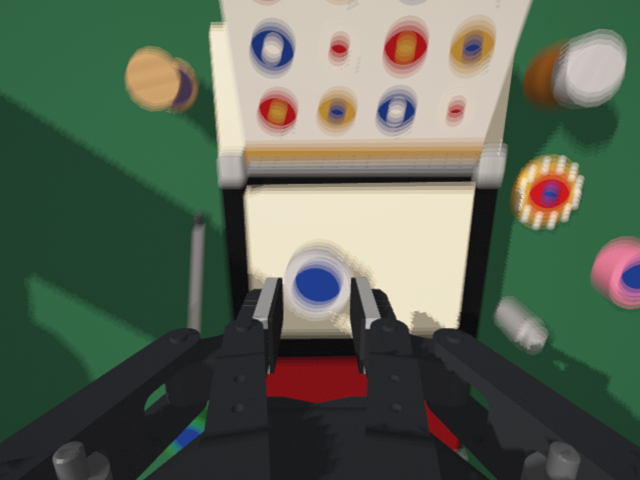

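{"method": "servo_tool", "body": {"steps": [{"dx": -0.002, "dy": -0.0015, "dz": 0.025, "rz": 0.05, "hand": 0.35}, {"dx": -0.002, "dy": -0.0015, "dz": 0.05, "rz": 0.05, "hand": 0.35}, {"dx": -0.003, "dy": -0.0015, "dz": 0.075, "rz": 0.05, "hand": 0.35}, {"dx": -0.003, "dy": -0.0015, "dz": 0.09, "rz": 0.05, "hand": 0.35}, {"dx": -0.003, "dy": -0.0015, "dz": 0.095, "rz": 0.05, "hand": 0.35}]}}

```text
invalid input
```

```bash
python3 - <<'E'
from h import *
from station import imaging
f=imaging.grab_frame("scene");cv2.imwrite("pics/s2.png",cv2.resize(f['img'][120:290,160:380],None,fx=3.4,fy=3.4)[:,:,::-1])
plan([(-31,-42,49,0),(-31,-178,49,0)])
E
```

```text
t 1.5 book mm [-30.4 -40.5 148.7] tilt -0.1 F [0.11 0.21 0.5 ] w 0.0299 q [-22.0, 11.0, -16.0, 63.0, 0.0, 83.0]
(-31, -42, 49, 0) d [-0.0016, -0.0004, 0.0997] rot [-0.02, -0.01, 0.03]
(-31, -178, 49, 0) d [-0.1376, -0.0008, 0.0995] rot [-0.02, -0.01, 0.03]
```

View pics/s2.png

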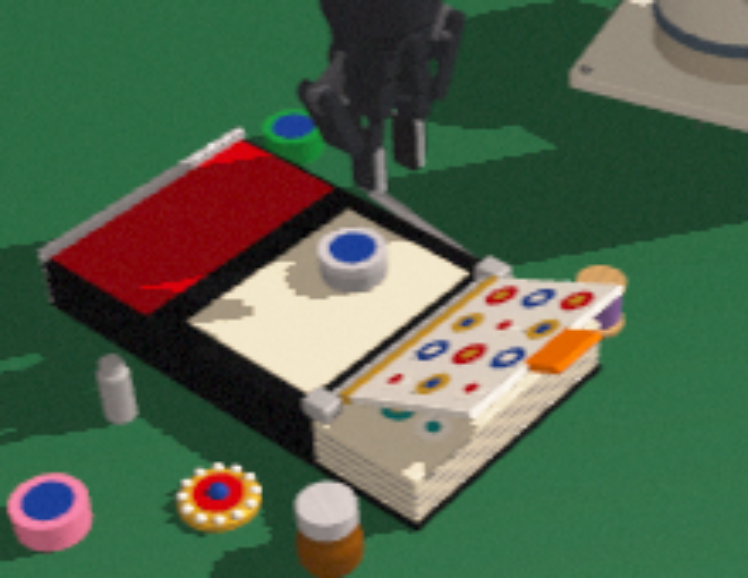

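{"method": "servo_tool", "body": {"steps": [{"dx": 0, "dy": 0, "dz": 0.025, "rx": 0, "ry": 0, "rz": 0, "hand": 0.35}, {"dx": 0, "dy": 0, "dz": 0.05, "rx": 0, "ry": 0, "rz": 0, "hand": 0.35}, {"dx": 0, "dy": 0, "dz": 0.075, "rx": 0, "ry": 0, "rz": 0, "hand": 0.35}, {"dx": 0, "dy": 0, "dz": 0.09, "rx": 0, "ry": 0, "rz": 0, "hand": 0.35}, {"dx": 0, "dy": 0, "dz": 0.096, "rx": 0, "ry": 0, "rz": 0, "hand": 0.35}]}}

```text
clock: 1.92
tool_pos: [0.4716, -0.1017, 0.0522]
tool_rot: [[0.263, 0.965, -0.003], [0.965, -0.263, 0.001], [0.0, -0.004, -1.0]]
contact_force: [0.6, 0.5, 0.1]
gripper_width: 0.03
```

```bash
python3 - <<'E'
from h import *
from station import imaging
f=imaging.grab_frame("wrist");cv2.imwrite("pics/w2.png",f['img'][:,:,::-1])
f=imaging.grab_frame("scene");cv2.imwrite("pics/s3.png",cv2.resize(f['img'][120:290,160:380],None,fx=3.4,fy=3.4)[:,:,::-1])
plan([(-31,-42,49,0),(-31,-178,49,0)])
E
```

```text
t 2.02 book mm [-31.4 -44.4  53.7] tilt -0.0 F [ 0.51 -0.21  0.67] w 0.0296 q [-22.0, 16.0, -26.0, 49.0, -0.0, 83.0]
(-31, -42, 49, 0) d [0.0024, 0.0004, 0.0047] rot [-0.02, -0.0, -0.05]
(-31, -178, 49, 0) d [-0.1336, 0.001, 0.0047] rot [-0.02, -0.0, -0.05]
```

View pics/w2.png

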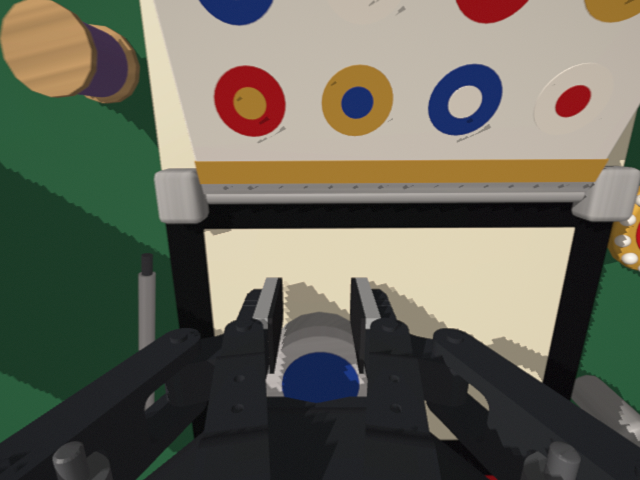

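View pics/s3.png

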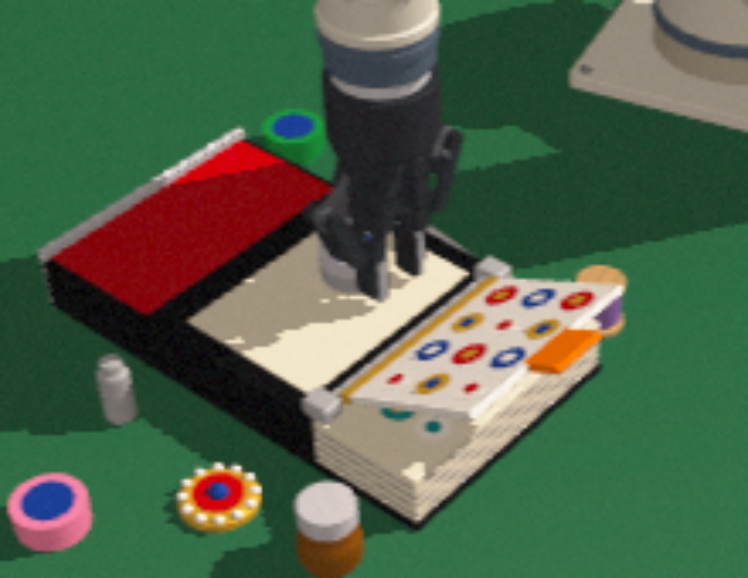

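The fingers straddle the tin's back symmetrically, with the tin at about (320,365) in the wrist view. Now I'll push it at a gentle pace.

{"method": "servo_tool", "body": {"steps": [{"dx": -0.004, "dy": 0, "dz": 0.003, "rx": 0, "ry": 0, "rz": 0, "hand": 0.35}, {"dx": -0.012, "dy": 0, "dz": 0.003, "rx": 0, "ry": 0, "rz": 0, "hand": 0.35}, {"dx": -0.022, "dy": 0, "dz": 0.003, "rx": 0, "ry": 0, "rz": 0, "hand": 0.35}, {"dx": -0.034, "dy": 0, "dz": 0.003, "rx": 0, "ry": 0, "rz": 0, "hand": 0.35}, {"dx": -0.046, "dy": 0, "dz": 0.003, "rx": 0, "ry": 0, "rz": 0, "hand": 0.35}]}}

```text
clock: 2.43
tool_pos: [0.461, -0.1476, 0.0519]
tool_rot: [[0.262, 0.965, 0.001], [0.965, -0.262, -0.0], [-0.0, 0.001, -1.0]]
contact_force: [-0.1, 1.9, 0.3]
gripper_width: 0.03
```

```bash
python3 - <<'E'
from h import *
from station import imaging
f=imaging.grab_frame("wrist");cv2.imwrite("pics/w3.png",f['img'][:,:,::-1])
plan([(-31,-178,50,0)])
E
```

```text
t 2.48 book mm [-30.4 -93.1  51.8] tilt 0.1 F [ 0.38 -1.03 -0.08] w 0.03 q [-28.0, 16.0, -26.0, 48.0, -0.0, 77.0]
(-31, -178, 50, 0) d [-0.0849, -0.0002, 0.0019] rot [0.01, 0.01, -0.05]
```

View pics/w3.png

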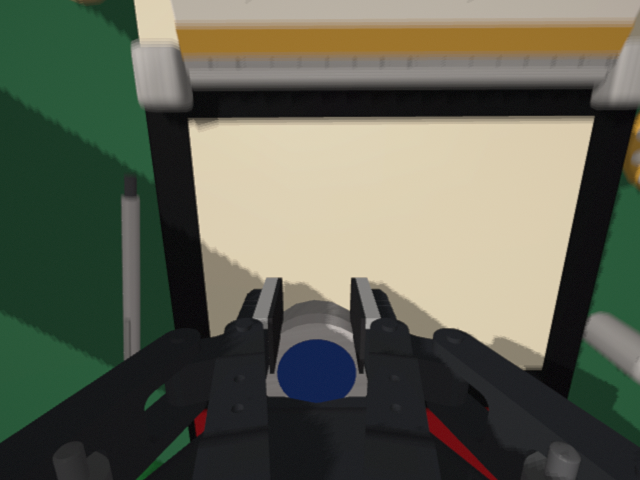

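{"method": "servo_tool", "body": {"steps": [{"dx": -0.012, "dy": 0, "dz": 0, "rx": 0, "ry": 0, "rz": 0, "hand": 0.35}, {"dx": -0.025, "dy": 0, "dz": 0.001, "rx": 0, "ry": 0, "rz": 0, "hand": 0.35}, {"dx": -0.038, "dy": 0, "dz": 0.001, "rx": 0, "ry": 0, "rz": 0, "hand": 0.35}, {"dx": -0.05, "dy": 0, "dz": 0.001, "rx": 0, "ry": 0, "rz": 0, "hand": 0.35}, {"dx": -0.06, "dy": 0, "dz": 0.001, "rx": 0, "ry": 0, "rz": 0, "hand": 0.35}]}}

```text
clock: 2.9
tool_pos: [0.445, -0.2054, 0.0504]
tool_rot: [[0.263, 0.965, 0.0], [0.965, -0.263, -0.0], [-0.0, 0.0, -1.0]]
contact_force: [0.2, 2.0, 1.8]
gripper_width: 0.0299
```

```bash
python3 - <<'E'
from h import *
from station import imaging
for n in ["wrist","top"]:
    f=imaging.grab_frame(n);cv2.imwrite(f"pics/{n}4.png",f['img'][:,:,::-1])
    H=hsv(f);m=((H[...,0]>105)&(H[...,0]<130)&(H[...,1]>100)).astype(np.uint8)*255
    c,_=cv2.findContours(m,cv2.RETR_EXTERNAL,cv2.CHAIN_APPROX_NONE)
    for k in c:
        if cv2.contourArea(k)>40:
            M=cv2.moments(k);p=(M['m10']/M['m00'],M['m01']/M['m00']);print(n,np.round(p),cv2.contourArea(k),(B.T@(onz(f,p,.067)-O)*1000).round(1))
plan([(-31,-178,50,0)])
E
```

```text
wrist [316. 373.] 3796.0 [ -31.1 -179.    67. ]
top [341. 243.] 64.0 [22.8 98.9 67. ]
top [626. 191.] 358.5 [ 284.3 -410.2   67. ]
top [461. 172.] 155.5 [226.1 -88.8  67. ]
top [384. 123.] 54.5 [279.8  83.7  67. ]
top [435. 104.] 57.0 [346.9  -3.5  67. ]
t 3.0 book mm [ -31.  -151.7   50.3] tilt 0.0 F [-0.8   0.73  0.45] w 0.0301 q [-35.0, 16.0, -25.0, 49.0, -0.0, 71.0]
(-31, -178, 50, 0) d [-0.0263, 0.0001, 0.0003] rot [0.0, 0.01, -0.06]
```

View pics/wrist4.png

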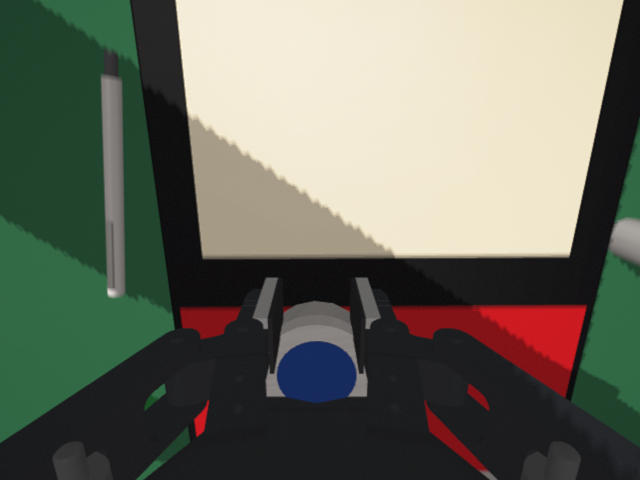

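{"method": "servo_tool", "body": {"steps": [{"dx": -0.01, "dy": 0, "dz": 0, "rx": 0, "ry": 0, "rz": 0, "hand": 0.35}, {"dx": -0.018, "dy": 0, "dz": 0, "rx": 0, "ry": 0, "rz": 0, "hand": 0.35}, {"dx": -0.025, "dy": 0, "dz": 0, "rx": 0, "ry": 0, "rz": 0, "hand": 0.35}, {"dx": -0.029, "dy": 0, "dz": 0, "rx": 0, "ry": 0, "rz": 0, "hand": 0.35}, {"dx": -0.031, "dy": 0, "dz": 0, "rx": 0, "ry": 0, "rz": 0, "hand": 0.35}]}}

```text
clock: 3.42
tool_pos: [0.4371, -0.2346, 0.0502]
tool_rot: [[0.263, 0.965, -0.0], [0.965, -0.263, -0.0], [-0.0, -0.0, -1.0]]
contact_force: [0.7, 0.9, -0.1]
gripper_width: 0.0298
```

{"method": "servo_tool", "body": {"steps": [{"dx": 0.004, "dy": 0, "dz": 0, "rx": 0, "ry": 0, "rz": 0, "hand": 0.35}, {"dx": 0.016, "dy": 0, "dz": 0, "rx": 0, "ry": 0, "rz": 0, "hand": 0.35}, {"dx": 0.03, "dy": 0, "dz": -0.005, "rx": 0, "ry": 0, "rz": 0, "hand": 0.35}, {"dx": 0.045, "dy": 0, "dz": -0.03, "rx": 0, "ry": 0, "rz": 0, "hand": 0.2}, {"dx": 0.06, "dy": 0, "dz": -0.06, "rx": 0, "ry": 0, "rz": 0, "hand": 0.0}]}}

```text
clock: 3.83
tool_pos: [0.4519, -0.1736, 0.1095]
tool_rot: [[0.262, 0.965, -0.004], [0.965, -0.262, 0.002], [0.001, -0.004, -1.0]]
contact_force: [1.0, -0.3, 0.4]
gripper_width: 0.007
```

```bash
python3 - <<'E'
from h import *
from station import imaging
for n in ["wrist","scene"]:
    f=imaging.grab_frame(n);cv2.imwrite(f"pics/{n}5.png",f['img'][:,:,::-1])
    H=hsv(f);m=((H[...,0]>105)&(H[...,0]<130)&(H[...,1]>100)).astype(np.uint8)*255
    c,_=cv2.findContours(m,cv2.RETR_EXTERNAL,cv2.CHAIN_APPROX_NONE)
    for k in c:
        if cv2.contourArea(k)>30:
            M=cv2.moments(k);p=(M['m10']/M['m00'],M['m01']/M['m00']);print(n,np.round(p),cv2.contourArea(k),(B.T@(onz(f,p,.067)-O)*1000).round(1))
plan([(0,175,230,50)])
E
```

```text
wrist [317. 390.] 815.5 [ -32.5 -206.3   67. ]
wrist [624.  90.] 140.5 [119.  -28.8  67. ]
scene [212. 330.] 70.5 [322.8 118.8  67. ]
scene [152. 329.] 75.0 [388.8  34.2  67. ]
scene [174. 267.] 109.5 [264.2 -55.   67. ]
scene [ 63. 212.] 310.0 [ 309.1 -380.7   67. ]
scene [225. 172.] 65.0 [ -30.6 -210.3   67. ]
t 3.93 book mm [ -29.5 -118.7  114. ] tilt 0.1 F [0.82 0.39 0.01] w -0.0001 q [-31.0, 12.0, -20.0, 57.0, 0.0, 74.0]
(0, 175, 230, 50) d [0.2936, 0.0299, -0.1161] rot [0.06, -9.99, -0.04]
```

View pics/wrist5.png

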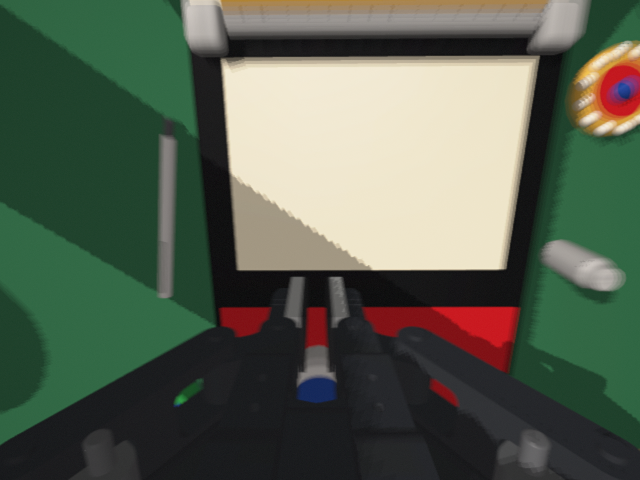

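View pics/scene5.png

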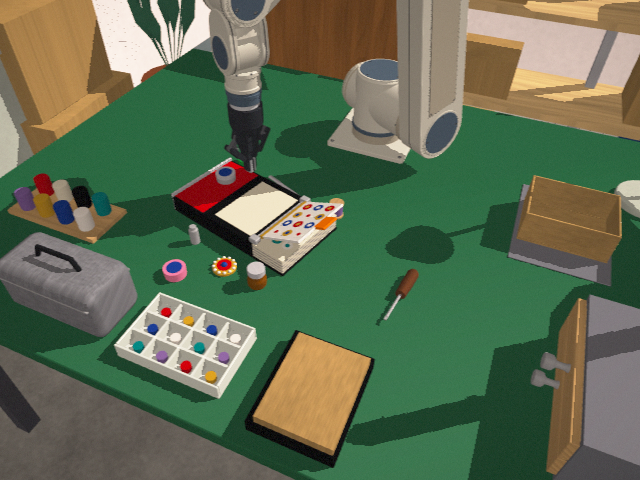

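The tin stands mid-strip at book (-31, -210), agreed by the scene view (225,172) and upright. Now I'll go over the leaf to the tab side, fingers shut, tilting as I go.

{"method": "servo_tool", "body": {"steps": [{"dx": 0.03, "dy": 0.004, "dz": -0.026, "rx": 0, "ry": -1, "rz": 0, "hand": 0}, {"dx": 0.06, "dy": 0.008, "dz": -0.052, "rx": 0, "ry": -2, "rz": 0, "hand": 0}, {"dx": 0.09, "dy": 0.012, "dz": -0.078, "rx": 0, "ry": -3, "rz": 0, "hand": 0}, {"dx": 0.12, "dy": 0.016, "dz": -0.104, "rx": 0, "ry": -4, "rz": 0, "hand": 0}, {"dx": 0.15, "dy": 0.02, "dz": -0.13, "rx": 0, "ry": -5, "rz": 0, "hand": 0}]}}

```text
clock: 4.35
tool_pos: [0.5117, -0.0345, 0.2422]
tool_rot: [[0.238, 0.965, -0.108], [0.873, -0.261, -0.412], [-0.426, 0.004, -0.905]]
contact_force: [2.0, -0.7, -0.4]
gripper_width: -0.0005
```

```bash
python3 -c "
from h import *
plan([(0,185,230,50)])"
```

```text
t 4.35 book mm [-10.9  31.  242.2] tilt 25.2 F [ 2.12 -0.2  -0.42] w -0.0005 q [0.0, 16.0, 1.0, 81.0, -24.0, 107.0]
(0, 185, 230, 50) d [0.1446, 0.0104, -0.0546] rot [0.02, -4.95, -0.05]
```

{"method": "servo_tool", "body": {"steps": [{"dx": 0.029, "dy": 0.002, "dz": -0.011, "rx": 0, "ry": -1, "rz": 0, "hand": 0}, {"dx": 0.058, "dy": 0.004, "dz": -0.022, "rx": 0, "ry": -2, "rz": 0, "hand": 0}, {"dx": 0.087, "dy": 0.006, "dz": -0.033, "rx": 0, "ry": -3, "rz": 0, "hand": 0}, {"dx": 0.116, "dy": 0.008, "dz": -0.044, "rx": 0, "ry": -4, "rz": 0, "hand": 0}, {"dx": 0.145, "dy": 0.01, "dz": -0.055, "rx": 0, "ry": -5, "rz": 0, "hand": 0}]}}

```text
clock: 4.77
tool_pos: [0.5618, 0.1128, 0.2288]
tool_rot: [[0.168, 0.966, -0.198], [0.617, -0.26, -0.743], [-0.769, 0.003, -0.64]]
contact_force: [0.4, -0.9, 0.4]
gripper_width: 0.0001
```

```bash
python3 - <<'E'
from h import *
from station import imaging
for n in ["top","scene"]:
    f=imaging.grab_frame(n);cv2.imwrite(f"pics/{n}6.png",f['img'][:,:,::-1])
plan([(0,195,95,50),(0,145,85,50)])
E
```

```text
t 4.87 book mm [ -0.9 189.5 219.8] tilt 50.6 F [-0.12 -0.59 -1.85] w 0.0003 q [22.0, 40.0, 23.0, 109.0, -38.0, 139.0]
(0, 195, 95, 50) d [0.1, 0.0023, 0.0749] rot [-0.06, 0.13, 0.12]
(0, 145, 85, 50) d [0.076, 0.0023, 0.1198] rot [-0.06, 0.13, 0.12]
```

View pics/scene6.png

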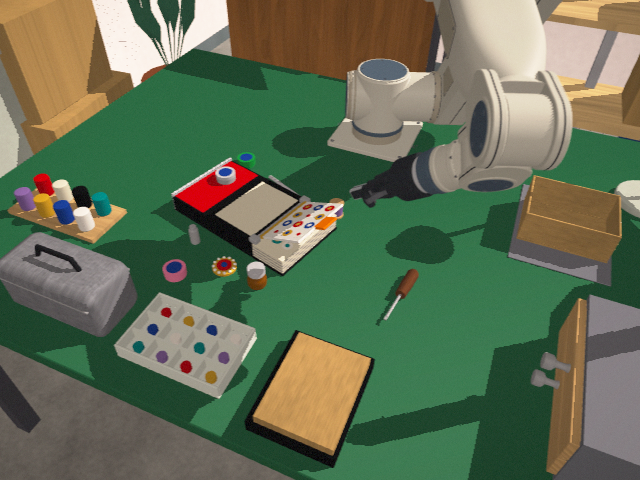

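View pics/top6.png

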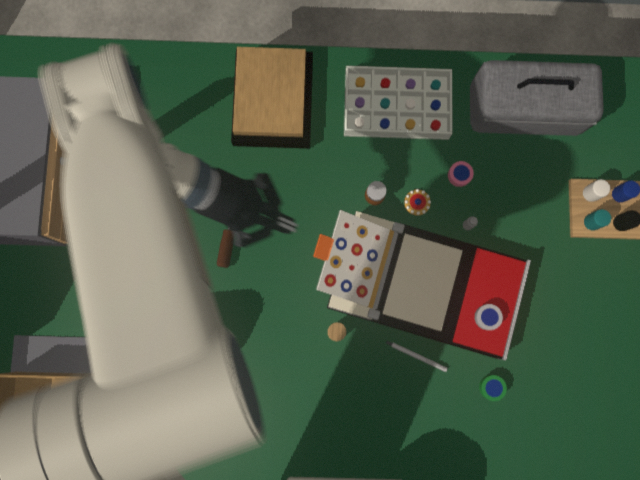

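```bash
python3 - <<'E'
from h import *
T=dict(np.load('top0.npz'));S=dict(np.load('scene0.npz'))
p,r=cur()
for L in (.1,.2,.3,.4,.5):
    P=p-r[:,2]*L;print(L,P.round(3),proj(T,P).round(),proj(S,P).round())
a=cv2.resize(S['img'][160:480,480:640],None,fx=1.8,fy=1.8);b=cv2.resize(T['img'][50:280,0:160],None,fx=2.5,fy=2.5)
h=max(a.shape[0],b.shape[0]);im=np.zeros((h,a.shape[1]+b.shape[1],3),np.uint8);im[:a.shape[0],:a.shape[1]]=a;im[:b.shape[0],a.shape[1]:]=b
cv2.imwrite('pics/cab.png',im[:,:,::-1])
E
```

```text
t 4.87 book mm [ -0.9 189.5 219.8] tilt 50.6 F [-0.12 -0.59 -1.85] w 0.0003 q [22.0, 40.0, 23.0, 109.0, -38.0, 139.0]
0.1 [0.583 0.191 0.283] [240. 206.] [390. 183.]
0.2 [0.603 0.265 0.347] [186. 182.] [435. 170.]
0.3 [0.624 0.34  0.41 ] [123. 155.] [490. 155.]
0.4 [0.644 0.414 0.473] [ 50. 123.] [558. 136.]
0.5 [0.665 0.489 0.537] [-34.  86.] [644. 112.]
```

View pics/cab.png

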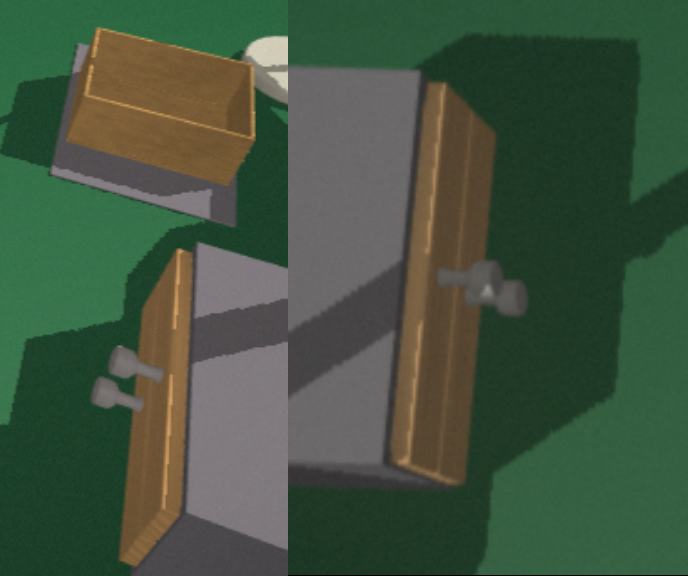

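```bash
python3 - <<'E'
from h import *
T=dict(np.load('top0.npz'));S=dict(np.load('scene0.npz'))
print(tri(T,(45,236),S,(581,299)),tri(T,(41,236),S,(589,295)))
print(tri(T,(56,84),S,(580,446)))
E
```

```text
(array([0.55177396, 0.56668171, 0.11452587]), np.float64(0.00025059423698557237)) (array([0.54968945, 0.5724294 , 0.12624027]), np.float64(0.006636155277624472))
(array([0.84482607, 0.57480142, 0.11499799]), np.float64(0.0029702232839703964))
```

```bash
cat >> h.py <<'E'
def leafpt(th):
    T=np.radians(th);r=np.array([np.cos(T),np.sin(T)]);t=np.array([-np.sin(T),np.cos(T)]);H=np.array([0,50.])
    if th<40:
        ph=50;F=np.radians(ph);n=np.array([-np.cos(F),np.sin(F)]);d=np.array([-np.sin(F),-np.cos(F)])
        tip=H+155*r-3*t+18*d-11*n
    else:
        ph=max(0,98-th) if th>=48 else 50;F=np.radians(ph);n=np.array([-np.cos(F),np.sin(F)])
        tip=H+137*r-3*t-11*n
    return (0,round(tip[0],1),round(tip[1],1),ph)
E
python3 -c "
from h import *
plan([(0,192,120,50),(0,145,81,50)])
for th in range(20,181,8): print(th,leafpt(th))"
```

```text
t 4.87 book mm [ -0.9 189.5 219.8] tilt 50.6 F [-0.12 -0.59 -1.85] w 0.0003 q [22.0, 40.0, 23.0, 109.0, -38.0, 139.0]
(0, 192, 120, 50) d [0.0787, 0.002, 0.0613] rot [-0.06, 0.13, 0.12]
(0, 145, 81, 50) d [0.0791, 0.0023, 0.1224] rot [-0.06, 0.13, 0.12]
20 (0, np.float64(140.0), np.float64(80.2), 50)
28 (0, np.float64(131.5), np.float64(100.1), 50)
36 (0, np.float64(120.4), np.float64(118.7), 50)
44 (0, np.float64(107.7), np.float64(134.6), 50)
52 (0, np.float64(94.4), np.float64(148.2), 46)
60 (0, np.float64(79.8), np.float64(160.4), 38)
68 (0, np.float64(63.6), np.float64(170.4), 30)
76 (0, np.float64(46.3), np.float64(178.1), 22)
84 (0, np.float64(28.0), np.float64(183.3), 14)
92 (0, np.float64(9.2), np.float64(185.9), 6)
100 (0, np.float64(-9.8), np.float64(185.4), 0)
108 (0, np.float64(-28.5), np.float64(181.2), 0)
116 (0, np.float64(-46.4), np.float64(174.4), 0)
124 (0, np.float64(-63.1), np.float64(165.3), 0)
132 (0, np.float64(-78.4), np.float64(153.8), 0)
140 (0, np.float64(-92.0), np.float64(140.4), 0)
148 (0, np.float64(-103.6), np.float64(125.1), 0)
156 (0, np.float64(-112.9), np.float64(108.5), 0)
164 (0, np.float64(-119.9), np.float64(90.6), 0)
172 (0, np.float64(-124.2), np.float64(72.0), 0)
180 (0, np.float64(-126.0), np.float64(53.0), 0)
```

{"method": "servo_tool", "body": {"steps": [{"dx": 0.02, "dy": 0.002, "dz": 0.015, "rx": 0, "ry": 0.1, "rz": 0, "hand": 0}, {"dx": 0.04, "dy": 0.002, "dz": 0.03, "rx": 0, "ry": 0.1, "rz": 0, "hand": 0}, {"dx": 0.06, "dy": 0.002, "dz": 0.045, "rx": 0, "ry": 0.1, "rz": 0, "hand": 0}, {"dx": 0.074, "dy": 0.002, "dz": 0.057, "rx": 0, "ry": 0.1, "rz": 0, "hand": 0}, {"dx": 0.079, "dy": 0.002, "dz": 0.061, "rx": 0, "ry": 0.1, "rz": 0, "hand": 0}]}}

```text
clock: 5.28
tool_pos: [0.5636, 0.1136, 0.1263]
tool_rot: [[0.168, 0.965, -0.201], [0.626, -0.262, -0.734], [-0.761, -0.003, -0.648]]
contact_force: [0.7, 0.1, 0.8]
gripper_width: 0.0002
```

```bash
python3 - <<'E'
from h import *
from station import imaging
for n in ["wrist","scene"]:
    f=imaging.grab_frame(n);i=f['img'] if n=="wrist" else cv2.resize(f['img'][140:300,230:440],None,fx=3.5,fy=3.5)
    cv2.imwrite(f"pics/{n}7.png",i[:,:,::-1])
plan([(0,145,81,50),leafpt(25)])
E
```

```text
t 5.38 book mm [  1.5 187.5 128.4] tilt 49.6 F [-1.3   0.17 -0.54] w -0.0002 q [21.0, 42.0, 15.0, 97.0, -38.0, 138.0]
(0, 145, 81, 50) d [0.0085, -0.0013, 0.0631] rot [-0.04, -0.09, -0.01]
(0, np.float64(135.0), np.float64(92.8), 50) d [-0.0069, -0.0013, 0.0631] rot [-0.04, -0.09, -0.01]
```

View pics/wrist7.png

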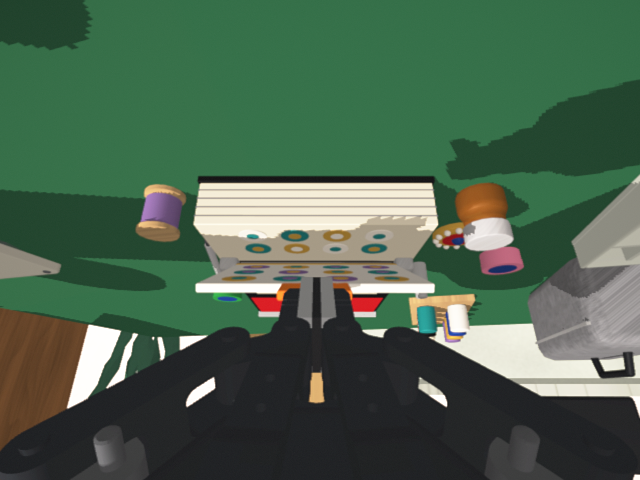

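View pics/scene7.png

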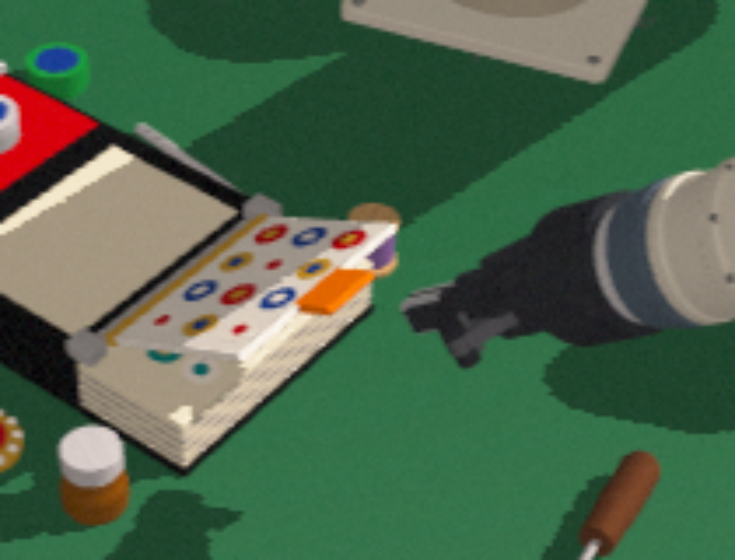

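{"method": "servo_tool", "body": {"steps": [{"dx": 0.01, "dy": -0.001, "dz": 0.008, "rx": 0, "ry": 0, "rz": 0, "hand": 0}, {"dx": 0.011, "dy": -0.001, "dz": 0.02, "rx": 0, "ry": 0, "rz": 0, "hand": 0}, {"dx": 0.011, "dy": -0.001, "dz": 0.035, "rx": 0, "ry": 0, "rz": 0, "hand": 0}, {"dx": 0.01, "dy": -0.001, "dz": 0.05, "rx": 0, "ry": 0, "rz": 0, "hand": 0}, {"dx": 0.009, "dy": -0.001, "dz": 0.062, "rx": 0, "ry": 0, "rz": 0, "hand": 0}]}}

```text
clock: 5.8
tool_pos: [0.5529, 0.0734, 0.0821]
tool_rot: [[0.172, 0.965, -0.198], [0.627, -0.262, -0.733], [-0.76, 0.001, -0.65]]
contact_force: [-0.1, -0.1, 1.1]
gripper_width: 0.0002
```

```bash
python3 - <<'E'
from h import *
from station import imaging
for n in ["wrist","scene"]:
    f=imaging.grab_frame(n);i=f['img'] if n=="wrist" else cv2.resize(f['img'][140:300,230:440],None,fx=3.5,fy=3.5)
    cv2.imwrite(f"pics/{n}8.png",i[:,:,::-1])
plan([leafpt(t) for t in (25,30,34,39,44)])
E
```

```text
t 5.9 book mm [  0.7 145.2  82. ] tilt 49.5 F [-0.05 -0.74  0.16] w -0.0001 q [18.0, 41.0, 6.0, 87.0, -39.0, 136.0]
(0, np.float64(135.0), np.float64(92.8), 50) d [-0.0148, -0.0007, 0.0007] rot [-0.04, -0.1, -0.04]
(0, np.float64(129.0), np.float64(104.9), 50) d [-0.0279, -0.0007, -0.0026] rot [-0.04, -0.1, -0.04]
(0, np.float64(123.5), np.float64(114.2), 50) d [-0.0385, -0.0006, -0.0044] rot [-0.04, -0.1, -0.04]
(0, np.float64(115.6), np.float64(125.2), 50) d [-0.052, -0.0006, -0.0056] rot [-0.04, -0.1, -0.04]
(0, np.float64(107.7), np.float64(134.6), 50) d [-0.0643, -0.0006, -0.0057] rot [-0.04, -0.1, -0.04]
```

View pics/wrist8.png

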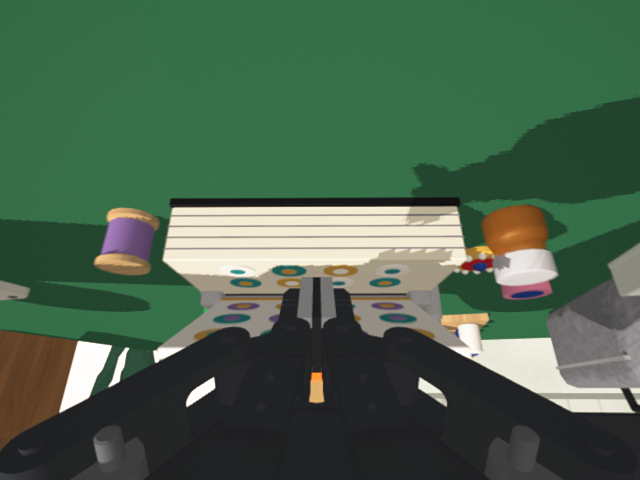

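View pics/scene8.png

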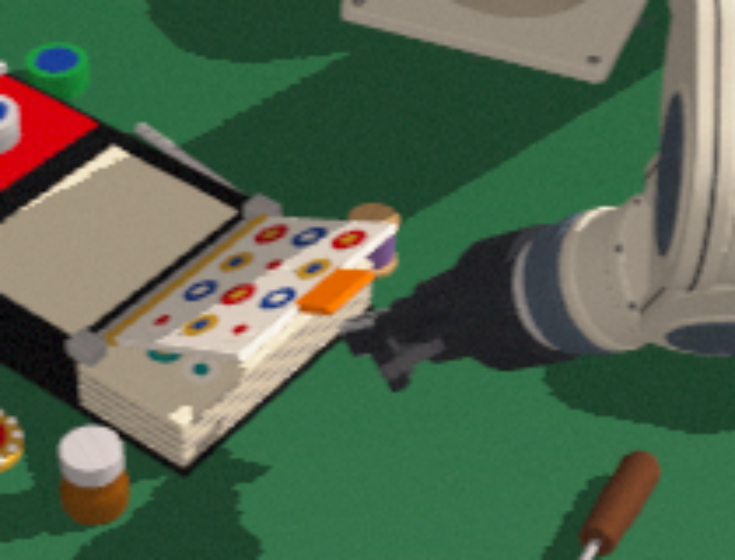

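The fingertip is under the tab and centred, with its tips at (316,285) in the wrist view. Start turning slowly.

{"method": "servo_tool", "body": {"steps": [{"dx": -0.007, "dy": -0.001, "dz": 0, "rx": 0, "ry": 0, "rz": 0, "hand": 0}, {"dx": -0.015, "dy": -0.001, "dz": 0.001, "rx": 0, "ry": 0, "rz": 0, "hand": 0}, {"dx": -0.023, "dy": -0.001, "dz": -0.001, "rx": 0, "ry": 0, "rz": 0, "hand": 0}, {"dx": -0.031, "dy": -0.001, "dz": -0.003, "rx": 0, "ry": 0, "rz": 0, "hand": 0}, {"dx": -0.0385, "dy": -0.001, "dz": -0.0045, "rx": 0, "ry": 0, "rz": 0, "hand": 0}]}}

```text
clock: 6.32
tool_pos: [0.5465, 0.0532, 0.1156]
tool_rot: [[0.171, 0.965, -0.199], [0.627, -0.262, -0.734], [-0.76, 0.001, -0.65]]
contact_force: [0.5, 0.1, -1.9]
gripper_width: 0.0002
```

```bash
python3 - <<'E'
from h import *
from station import imaging
for n in ["scene"]:
    f=imaging.grab_frame(n);i=f['img'] if n=="wrist" else cv2.resize(f['img'][140:300,230:440],None,fx=3.5,fy=3.5)
    cv2.imwrite(f"pics/{n}9.png",i[:,:,::-1])
plan([leafpt(t) for t in (37,41,45,49,53)])
E
```

```text
t 6.37 book mm [  0.3 124.2 116.8] tilt 49.4 F [-0.51  0.78  1.02] w 0.0001 q [17.0, 38.0, 5.0, 89.0, -40.0, 134.0]
(0, np.float64(118.9), np.float64(120.9), 50) d [-0.0066, -0.0003, 0.0013] rot [-0.02, -0.11, -0.04]
(0, np.float64(112.4), np.float64(129.2), 50) d [-0.0171, -0.0002, 0.0009] rot [-0.02, -0.11, -0.04]
(0, np.float64(106.1), np.float64(136.3), 50) d [-0.0266, -0.0002, 0.001] rot [-0.02, -0.11, -0.04]
(0, np.float64(99.4), np.float64(143.1), 49) d [-0.0361, -0.0002, 0.0017] rot [-0.02, 0.09, -0.05]
(0, np.float64(92.6), np.float64(149.8), 45) d [-0.0456, -0.0001, 0.0025] rot [-0.01, 0.89, -0.05]
```

View pics/scene9.png

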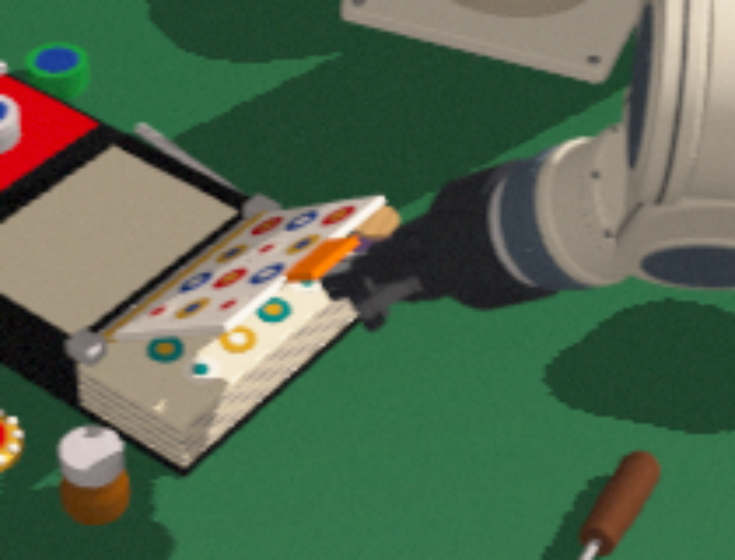

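{"method": "servo_tool", "body": {"steps": [{"dx": -0.0085, "dy": 0, "dz": 0.001, "rx": 0, "ry": 0, "rz": 0, "hand": 0}, {"dx": -0.018, "dy": 0, "dz": 0.001, "rx": 0, "ry": 0, "rz": 0, "hand": 0}, {"dx": -0.027, "dy": 0, "dz": 0.001, "rx": 0, "ry": 0, "rz": 0, "hand": 0}, {"dx": -0.036, "dy": 0, "dz": 0.0015, "rx": 0, "ry": 0.1, "rz": 0, "hand": 0}, {"dx": -0.0455, "dy": 0, "dz": 0.0025, "rx": 0, "ry": 0.9, "rz": 0, "hand": 0}]}}

```text
clock: 6.78
tool_pos: [0.5376, 0.023, 0.1459]
tool_rot: [[0.182, 0.965, -0.187], [0.682, -0.261, -0.683], [-0.708, -0.003, -0.706]]
contact_force: [-0.5, 0.5, -1.2]
gripper_width: 0.0001
```

```bash
python3 -c "
from h import *
plan([leafpt(t) for t in (57,61,65,69,73)])"
```

```text
t 6.78 book mm [ -0.7  93.2 145.9] tilt 45.1 F [-0.65  0.34 -1.22] w 0.0001 q [13.0, 32.0, 2.0, 85.0, -38.0, 127.0]
(0, np.float64(85.4), np.float64(156.0), 41) d [-0.0127, 0.0007, -0.0016] rot [-0.05, 0.82, 0.01]
(0, np.float64(77.8), np.float64(161.7), 37) d [-0.0221, 0.0007, -0.0003] rot [-0.05, 1.62, 0.0]
(0, np.float64(69.8), np.float64(166.9), 33) d [-0.0314, 0.0007, 0.0017] rot [-0.05, 2.42, 0.0]
(0, np.float64(61.5), np.float64(171.5), 29) d [-0.0405, 0.0007, 0.0044] rot [-0.05, 3.22, 0.0]
(0, np.float64(52.9), np.float64(175.5), 25) d [-0.0494, 0.0007, 0.0076] rot [-0.05, 4.02, -0.0]
```

{"method": "servo_tool", "body": {"steps": [{"dx": -0.01, "dy": 0.0005, "dz": -0.0005, "rx": 0, "ry": 0.8, "rz": 0, "hand": 0}, {"dx": -0.02, "dy": 0.0005, "dz": 0.0005, "rx": 0, "ry": 1.6, "rz": 0, "hand": 0}, {"dx": -0.029, "dy": 0.0005, "dz": 0.0025, "rx": 0, "ry": 2.4, "rz": 0, "hand": 0}, {"dx": -0.038, "dy": 0.0005, "dz": 0.005, "rx": 0, "ry": 3.2, "rz": 0, "hand": 0}, {"dx": -0.047, "dy": 0.0005, "dz": 0.008, "rx": 0, "ry": 4.0, "rz": 0, "hand": 0}]}}

```text
clock: 7.2
tool_pos: [0.5283, -0.0153, 0.176]
tool_rot: [[0.238, 0.965, -0.108], [0.876, -0.261, -0.405], [-0.419, 0.002, -0.908]]
contact_force: [0.7, -0.7, -0.6]
gripper_width: -0.0002
```

```bash
python3 - <<'E'
from h import *
from station import imaging
for n in ["scene"]:
    f=imaging.grab_frame(n);i=f['img'] if n=="wrist" else cv2.resize(f['img'][120:300,200:440],None,fx=3.3,fy=3.3)
    cv2.imwrite(f"pics/{n}10.png",i[:,:,::-1])
plan([leafpt(t) for t in (77,81,85,89,93)])
E
```

```text
t 7.25 book mm [  0.7  51.9 178.1] tilt 24.5 F [ 0.87 -1.04  1.93] w 0.0002 q [2.0, 20.0, -4.0, 74.0, -23.0, 109.0]
(0, np.float64(44.0), np.float64(178.9), 21) d [-0.0076, -0.0006, 0.0025] rot [0.03, 0.7, -0.07]
(0, np.float64(34.9), np.float64(181.6), 17) d [-0.017, -0.0006, 0.0038] rot [0.03, 1.5, -0.07]
(0, np.float64(25.6), np.float64(183.7), 13) d [-0.0263, -0.0005, 0.0058] rot [0.04, 2.3, -0.07]
(0, np.float64(16.3), np.float64(185.2), 9) d [-0.0354, -0.0005, 0.0083] rot [0.04, 3.1, -0.06]
(0, np.float64(6.8), np.float64(186.0), 5) d [-0.0444, -0.0004, 0.0115] rot [0.04, 3.9, -0.06]
```

View pics/scene10.png

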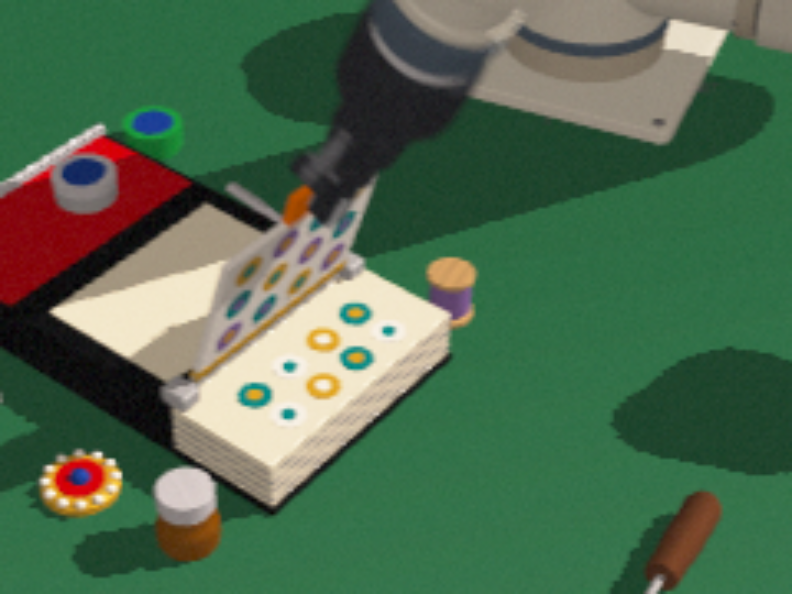

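The leaf is now about 75° up, with the fingers behind the tab at about (315,200).

{"method": "servo_tool", "body": {"steps": [{"dx": -0.0085, "dy": -0.0005, "dz": 0.003, "rx": 0, "ry": 0.7, "rz": 0, "hand": 0}, {"dx": -0.017, "dy": -0.0005, "dz": 0.004, "rx": 0, "ry": 1.5, "rz": 0, "hand": 0}, {"dx": -0.026, "dy": -0.0005, "dz": 0.006, "rx": 0, "ry": 2.3, "rz": 0, "hand": 0}, {"dx": -0.035, "dy": -0.0005, "dz": 0.0085, "rx": 0, "ry": 3.1, "rz": 0, "hand": 0}, {"dx": -0.044, "dy": -0.0005, "dz": 0.0115, "rx": 0, "ry": 3.9, "rz": 0, "hand": 0}]}}

```text
clock: 7.67
tool_pos: [0.5159, -0.0582, 0.1839]
tool_rot: [[0.261, 0.965, -0.023], [0.961, -0.262, -0.09], [-0.093, 0.002, -0.996]]
contact_force: [0.1, 0.9, -0.2]
gripper_width: -0.0001
```

```bash
python3 -c "
from h import *
plan([leafpt(t) for t in (97,101,105,109,113)])"
```

```text
t 7.67 book mm [ -0.7   9.1 183.9] tilt 5.3 F [-0.14  0.91 -0.18] w -0.0001 q [-13.0, 13.0, -8.0, 69.0, -5.0, 93.0]
(0, np.float64(-2.7), np.float64(186.2), 1) d [-0.012, 0.0008, -0.0012] rot [0.02, 0.87, -0.04]
(0, np.float64(-12.2), np.float64(185.1), 0) d [-0.0213, 0.0008, 0.0008] rot [0.02, 1.07, -0.04]
(0, np.float64(-21.6), np.float64(183.1), 0) d [-0.0305, 0.0008, 0.0036] rot [0.02, 1.07, -0.04]
(0, np.float64(-30.8), np.float64(180.5), 0) d [-0.0394, 0.0008, 0.0071] rot [0.02, 1.07, -0.04]
(0, np.float64(-39.8), np.float64(177.3), 0) d [-0.0481, 0.0009, 0.0111] rot [0.02, 1.07, -0.04]
```

{"method": "servo_tool", "body": {"steps": [{"dx": -0.0105, "dy": 0.0005, "dz": 0, "rx": 0, "ry": 0.7, "rz": 0, "hand": 0}, {"dx": -0.0195, "dy": 0.0005, "dz": 0.0015, "rx": 0, "ry": 1.0, "rz": 0, "hand": 0}, {"dx": -0.0285, "dy": 0.0005, "dz": 0.004, "rx": 0, "ry": 1.0, "rz": 0, "hand": 0}, {"dx": -0.0375, "dy": 0.0005, "dz": 0.0075, "rx": 0, "ry": 1.0, "rz": 0, "hand": 0}, {"dx": -0.046, "dy": 0.0005, "dz": 0.0115, "rx": 0, "ry": 1.0, "rz": 0, "hand": 0}]}}

```text
clock: 8.08
tool_pos: [0.504, -0.1039, 0.1759]
tool_rot: [[0.262, 0.965, -0.002], [0.965, -0.262, -0.01], [-0.01, 0.0, -1.0]]
contact_force: [0.4, 0.5, 0.8]
gripper_width: -0.0
```

```bash
python3 - <<'E'
from h import *
from station import imaging
for n in ["scene"]:
    f=imaging.grab_frame(n);i=f['img'] if n=="wrist" else cv2.resize(f['img'][100:300,180:440],None,fx=3,fy=3)
    cv2.imwrite(f"pics/{n}11.png",i[:,:,::-1])
plan([leafpt(t) for t in (117,121,125,129,133)])
E
```

```text
t 8.13 book mm [ -0.5 -39.  175. ] tilt 0.6 F [ 0.37 -0.84 -0.32] w -0.0001 q [-21.0, 13.0, -10.0, 67.0, -1.0, 84.0]
(0, np.float64(-48.5), np.float64(173.4), 0) d [-0.0095, 0.0005, 0.0017] rot [-0.01, 0.12, -0.04]
(0, np.float64(-57.0), np.float64(169.0), 0) d [-0.0179, 0.0006, 0.0062] rot [-0.01, 0.12, -0.04]
(0, np.float64(-65.1), np.float64(163.9), 0) d [-0.026, 0.0006, 0.0114] rot [-0.01, 0.12, -0.04]
(0, np.float64(-72.9), np.float64(158.4), 0) d [-0.0337, 0.0006, 0.017] rot [-0.01, 0.12, -0.04]
(0, np.float64(-80.2), np.float64(152.2), 0) d [-0.041, 0.0007, 0.0233] rot [-0.01, 0.12, -0.04]
```

View pics/scene11.png

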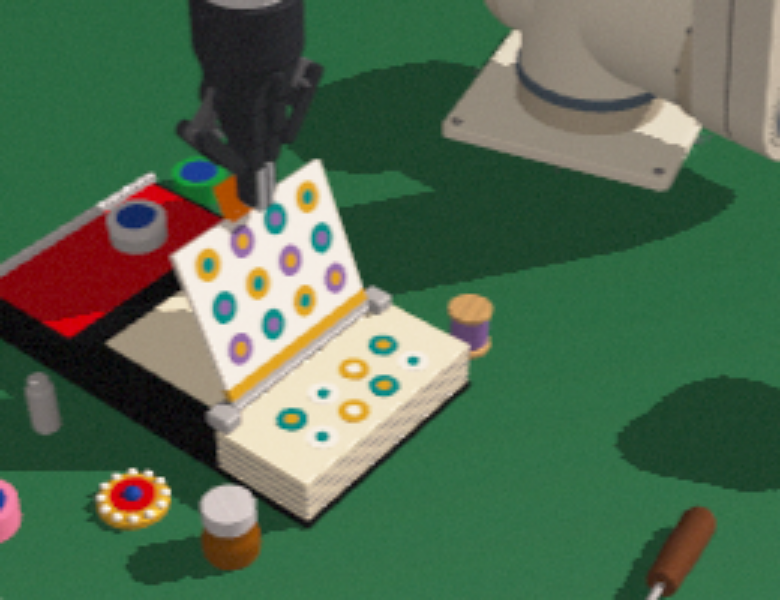

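The leaf is past upright and following the finger.

{"method": "servo_tool", "body": {"steps": [{"dx": -0.009, "dy": 0.0005, "dz": 0.002, "rx": 0, "ry": 0, "rz": 0, "hand": 0}, {"dx": -0.0175, "dy": 0.0005, "dz": 0.006, "rx": 0, "ry": 0, "rz": 0, "hand": 0}, {"dx": -0.0255, "dy": 0.0005, "dz": 0.011, "rx": 0, "ry": 0, "rz": 0, "hand": 0}, {"dx": -0.0335, "dy": 0.0005, "dz": 0.0165, "rx": 0, "ry": 0, "rz": 0, "hand": 0}, {"dx": -0.041, "dy": 0.0005, "dz": 0.023, "rx": 0, "ry": 0, "rz": 0, "hand": 0}]}}

```text
clock: 8.55
tool_pos: [0.4939, -0.1438, 0.1527]
tool_rot: [[0.262, 0.965, -0.002], [0.965, -0.262, -0.009], [-0.009, 0.0, -1.0]]
contact_force: [-0.3, -0.2, 0.7]
gripper_width: 0.0004
```

```bash
python3 -c "
from h import *
plan([leafpt(t) for t in (137,141,145,149,153)])"
```

```text
t 8.55 book mm [  0.2 -79.2 152.7] tilt 0.5 F [-0.23 -0.3   0.67] w 0.0004 q [-25.0, 13.0, -12.0, 64.0, -1.0, 80.0]
(0, np.float64(-87.1), np.float64(145.6), 0) d [-0.0078, -0.0002, 0.0072] rot [0.0, 0.1, -0.04]
(0, np.float64(-93.6), np.float64(138.5), 0) d [-0.0143, -0.0002, 0.0143] rot [0.0, 0.1, -0.04]
(0, np.float64(-99.5), np.float64(131.0), 0) d [-0.0201, -0.0002, 0.0219] rot [0.0, 0.1, -0.04]
(0, np.float64(-104.9), np.float64(123.1), 0) d [-0.0254, -0.0002, 0.0298] rot [0.0, 0.1, -0.04]
(0, np.float64(-109.7), np.float64(114.9), 0) d [-0.0301, -0.0001, 0.0381] rot [0.0, 0.1, -0.04]
```

{"method": "servo_tool", "body": {"steps": [{"dx": -0.0075, "dy": 0, "dz": 0.0065, "rx": 0, "ry": 0, "rz": 0, "hand": 0}, {"dx": -0.014, "dy": 0, "dz": 0.0135, "rx": 0, "ry": 0, "rz": 0, "hand": 0}, {"dx": -0.02, "dy": 0, "dz": 0.021, "rx": 0, "ry": 0, "rz": 0, "hand": 0}, {"dx": -0.0255, "dy": 0, "dz": 0.029, "rx": 0, "ry": 0, "rz": 0, "hand": 0}, {"dx": -0.03, "dy": 0, "dz": 0.0375, "rx": 0, "ry": 0, "rz": 0, "hand": 0}]}}

```text
clock: 8.97
tool_pos: [0.4859, -0.173, 0.1152]
tool_rot: [[0.262, 0.965, -0.002], [0.965, -0.263, -0.009], [-0.009, 0.0, -1.0]]
contact_force: [0.5, -0.5, 0.9]
gripper_width: 0.0001
```

```bash
python3 - <<'E'
from h import *
from station import imaging
for n in ["scene"]:
    f=imaging.grab_frame(n);i=f['img'] if n=="wrist" else cv2.resize(f['img'][100:300,180:440],None,fx=3,fy=3)
    cv2.imwrite(f"pics/{n}12.png",i[:,:,::-1])
plan([leafpt(t) for t in (157,161,165,169,173,176,178,180)])
E
```

```text
t 9.02 book mm [  -0.7 -109.9  113.6] tilt 0.5 F [-1.12 -0.67 -1.34] w 0.0002 q [-29.0, 15.0, -16.0, 59.0, -1.0, 77.0]
(0, np.float64(-113.9), np.float64(106.3), 0) d [-0.004, 0.0007, 0.0074] rot [-0.03, 0.1, -0.05]
(0, np.float64(-117.6), np.float64(97.4), 0) d [-0.0076, 0.0007, 0.0163] rot [-0.03, 0.1, -0.05]
(0, np.float64(-120.6), np.float64(88.4), 0) d [-0.0105, 0.0007, 0.0253] rot [-0.03, 0.1, -0.05]
(0, np.float64(-122.9), np.float64(79.1), 0) d [-0.0127, 0.0008, 0.0346] rot [-0.03, 0.1, -0.05]
(0, np.float64(-124.6), np.float64(69.7), 0) d [-0.0144, 0.0008, 0.044] rot [-0.03, 0.1, -0.05]
(0, np.float64(-125.5), np.float64(62.5), 0) d [-0.0152, 0.0008, 0.0513] rot [-0.03, 0.1, -0.05]
(0, np.float64(-125.8), np.float64(57.8), 0) d [-0.0155, 0.0008, 0.056] rot [-0.03, 0.1, -0.05]
(0, np.float64(-126.0), np.float64(53.0), 0) d [-0.0156, 0.0008, 0.0608] rot [-0.03, 0.1, -0.05]
```

View pics/scene12.png

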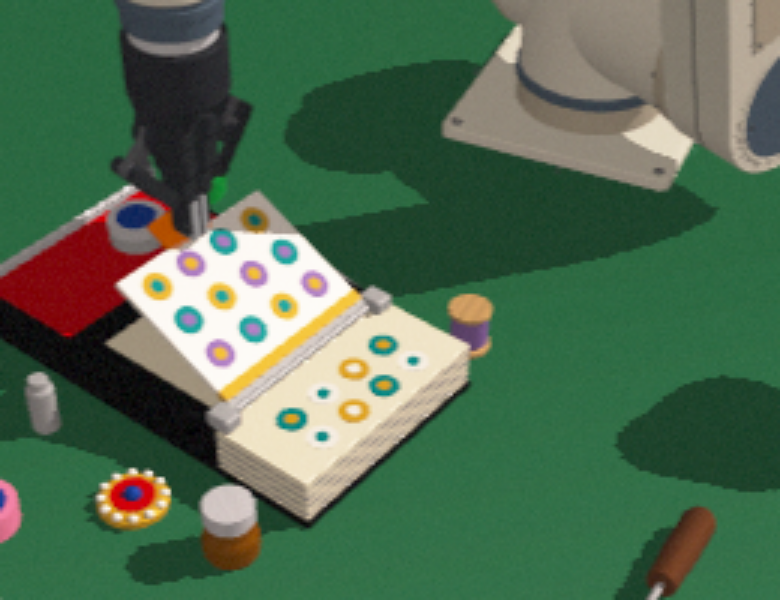

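{"method": "servo_tool", "body": {"steps": [{"dx": -0.004, "dy": 0.0005, "dz": 0.0075, "rx": 0, "ry": 0, "rz": 0, "hand": 0}, {"dx": -0.0075, "dy": 0.0005, "dz": 0.016, "rx": 0, "ry": 0, "rz": 0, "hand": 0}, {"dx": -0.0105, "dy": 0.0005, "dz": 0.025, "rx": 0, "ry": 0, "rz": 0, "hand": 0}, {"dx": -0.0127, "dy": 0.0005, "dz": 0.034, "rx": 0, "ry": 0, "rz": 0, "hand": 0}, {"dx": -0.0145, "dy": 0.0005, "dz": 0.043, "rx": 0, "ry": 0, "rz": 0, "hand": 0}]}}

```text
clock: 9.43
tool_pos: [0.4826, -0.187, 0.0722]
tool_rot: [[0.262, 0.965, -0.002], [0.965, -0.262, -0.008], [-0.009, -0.0, -1.0]]
contact_force: [0.1, -0.3, 0.3]
gripper_width: -0.0003
```

{"method": "servo_tool", "body": {"steps": [{"dx": 0, "dy": 0, "dz": 0.005, "rx": 0, "ry": 0, "rz": 0, "hand": 0}, {"dx": 0, "dy": 0, "dz": 0.009, "rx": 0, "ry": 0, "rz": 0, "hand": 0}, {"dx": 0, "dy": 0, "dz": 0.012, "rx": 0, "ry": 0, "rz": 0, "hand": 0}, {"dx": 0, "dy": 0, "dz": 0.014, "rx": 0, "ry": 0, "rz": 0, "hand": 0}, {"dx": 0, "dy": 0, "dz": 0.015, "rx": 0, "ry": 0, "rz": 0, "hand": 0}]}}

```text
clock: 9.85
tool_pos: [0.4826, -0.1868, 0.058]
tool_rot: [[0.262, 0.965, -0.002], [0.965, -0.262, -0.008], [-0.009, -0.0, -1.0]]
contact_force: [-0.1, 0.5, 0.5]
gripper_width: 0.0001
```

```bash
python3 - <<'E'
from h import *
from station import imaging
for n in ["scene"]:
    f=imaging.grab_frame(n);i=f['img'] if n=="wrist" else cv2.resize(f['img'][100:300,180:440],None,fx=3,fy=3)
    cv2.imwrite(f"pics/{n}13.png",i[:,:,::-1])
plan([leafpt(t) for t in (178,180)])
E
```

```text
t 9.9 book mm [   0.5 -123.7   58. ] tilt 0.5 F [ 0.05  0.84 -0.17] w -0.0 q [-30.0, 18.0, -21.0, 51.0, -0.0, 75.0]
(0, np.float64(-125.8), np.float64(57.8), 0) d [-0.0021, -0.0005, 0.0002] rot [-0.0, 0.1, -0.04]
(0, np.float64(-126.0), np.float64(53.0), 0) d [-0.0023, -0.0005, 0.005] rot [-0.0, 0.1, -0.04]
```

View pics/scene13.png

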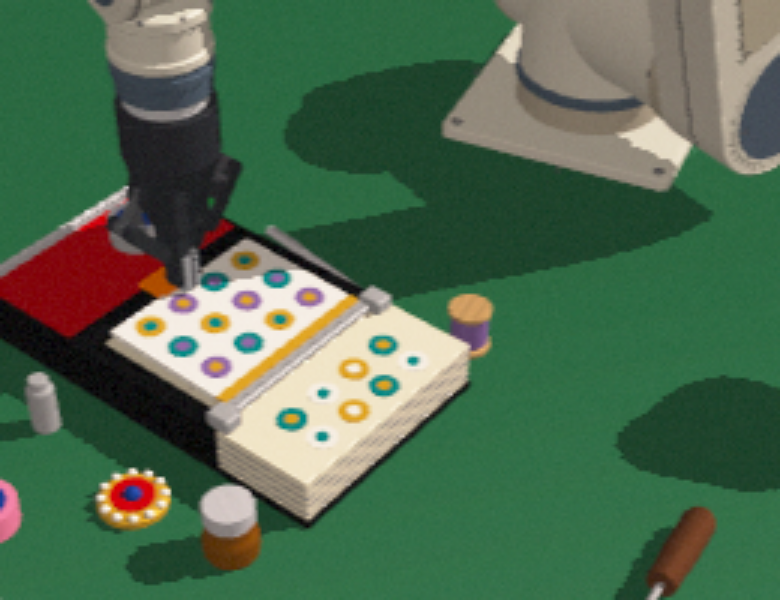

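{"method": "servo_tool", "body": {"steps": [{"dx": 0, "dy": 0, "dz": 0.0015, "rx": 0, "ry": 0, "rz": 0, "hand": 0}, {"dx": 0, "dy": 0, "dz": 0.003, "rx": 0, "ry": 0, "rz": 0, "hand": 0}, {"dx": 0, "dy": 0, "dz": 0.004, "rx": 0, "ry": 0, "rz": 0, "hand": 0}, {"dx": 0, "dy": 0, "dz": 0.005, "rx": 0, "ry": 0, "rz": 0, "hand": 0}, {"dx": 0, "dy": 0, "dz": 0.005, "rx": 0, "ry": 0, "rz": 0, "hand": 0}]}}

```text
clock: 10.32
tool_pos: [0.4827, -0.187, 0.0531]
tool_rot: [[0.262, 0.965, -0.002], [0.965, -0.262, -0.009], [-0.009, 0.0, -1.0]]
contact_force: [0.1, 0.2, -0.3]
gripper_width: 0.0003
```

{"method": "servo_tool", "body": {"steps": [{"dx": 0, "dy": 0, "dz": 0.0003, "rx": 0, "ry": 0, "rz": 0, "hand": 0}, {"dx": 0, "dy": 0, "dz": 0.0006, "rx": 0, "ry": 0, "rz": 0, "hand": 0}, {"dx": 0, "dy": 0, "dz": 0.0006, "rx": 0, "ry": 0, "rz": 0, "hand": 0}]}}

```text
clock: 10.57
tool_pos: [0.4828, -0.187, 0.053]
tool_rot: [[0.262, 0.965, -0.002], [0.965, -0.262, -0.009], [-0.009, 0.001, -1.0]]
contact_force: [-0.9, -0.1, 5.1]
gripper_width: 0.0003
```

{"method": "servo_tool", "body": {"steps": [{"dx": 0, "dy": 0, "dz": 0.0004, "rx": 0, "ry": 0, "rz": 0, "hand": 0}, {"dx": 0, "dy": 0, "dz": 0.0004, "rx": 0, "ry": 0, "rz": 0, "hand": 0}]}}

```text
clock: 10.73
tool_pos: [0.4828, -0.1871, 0.0529]
tool_rot: [[0.262, 0.965, -0.001], [0.965, -0.262, -0.009], [-0.009, 0.001, -1.0]]
contact_force: [-2.0, 1.2, 9.1]
gripper_width: -0.0002
```

{"method": "servo_tool", "body": {"steps": [{"dx": 0, "dy": 0, "dz": -0.003, "rx": 0, "ry": 0, "rz": 0, "hand": 0}, {"dx": 0, "dy": 0, "dz": -0.02, "rx": 0, "ry": 0, "rz": 0, "hand": 0}, {"dx": 0, "dy": 0, "dz": -0.05, "rx": 0, "ry": 0, "rz": 0, "hand": 0}, {"dx": 0, "dy": -0.02, "dz": -0.085, "rx": 0, "ry": 0, "rz": 0, "hand": 0}, {"dx": 0, "dy": -0.05, "dz": -0.12, "rx": 0, "ry": 0, "rz": 0, "hand": 0}]}}

```text
clock: 11.15
tool_pos: [0.4378, -0.1738, 0.1698]
tool_rot: [[0.262, 0.965, -0.003], [0.965, -0.262, -0.008], [-0.009, -0.0, -1.0]]
contact_force: [0.2, -0.9, 0.6]
gripper_width: 0.0001
```

{"method": "servo_tool", "body": {"steps": [{"dx": -0.03, "dy": -0.015, "dz": -0.02, "rx": 0, "ry": 0, "rz": 0, "hand": 0}, {"dx": -0.06, "dy": -0.03, "dz": -0.04, "rx": 0, "ry": 0, "rz": 0, "hand": 0}, {"dx": -0.09, "dy": -0.045, "dz": -0.05, "rx": 0, "ry": 0, "rz": 0, "hand": 0}, {"dx": -0.12, "dy": -0.06, "dz": -0.05, "rx": 0, "ry": 0, "rz": 0, "hand": 0}, {"dx": -0.14, "dy": -0.07, "dz": -0.05, "rx": 0, "ry": 0, "rz": 0, "hand": 0}]}}

```text
clock: 11.57
tool_pos: [0.3318, -0.2916, 0.221]
tool_rot: [[0.263, 0.965, -0.001], [0.965, -0.263, -0.01], [-0.01, 0.001, -1.0]]
contact_force: [0.4, 0.0, -0.0]
gripper_width: -0.0002
```

```bash
python3 - <<'E'
from h import *
from station import imaging
cur()
for n in ["top","scene"]:
    f=imaging.grab_frame(n);cv2.imwrite(f"pics/{n}14.png",f['img'][:,:,::-1]);np.savez(n+'14.npz',**f)
    H=hsv(f)
    m=((H[...,0]>105)&(H[...,0]<130)&(H[...,1]>100)).astype(np.uint8)*255
    o=((H[...,0]>5)&(H[...,0]<16)&(H[...,1]>180)&(H[...,2]>100)).astype(np.uint8)*255
    for nm,mm in(('blue',m),('or',o)):
      c,_=cv2.findContours(mm,cv2.RETR_EXTERNAL,cv2.CHAIN_APPROX_NONE)
      for k in c:
        if cv2.contourArea(k)>30:
            M=cv2.moments(k);p=(M['m10']/M['m00'],M['m01']/M['m00']);q=B.T@(onz(f,p,.067 if nm=='blue' else .053)-O)*1000
            if abs(q[0])<110 and -270<q[1]<-100: print(n,nm,np.round(p,1),cv2.contourArea(k),q.round(1))
E
```

```text
t 11.57 book mm [-118.1 -264.   221. ] tilt 0.6 F [ 0.42  0.12 -0.01] w -0.0002 q [-52.0, 4.0, -14.0, 72.0, -0.0, 53.0]
top blue [489.5 316.9] 157.5 [ -31.7 -212.3   67. ]
top or [456.7 290.8] 227.5 [   0.3 -142.5   53. ]
scene blue [224.9 171.7] 64.0 [ -30.6 -210.1   67. ]
scene or [235.9 193.5] 109.0 [   2.5 -140.3   53. ]
```

View pics/top14.png

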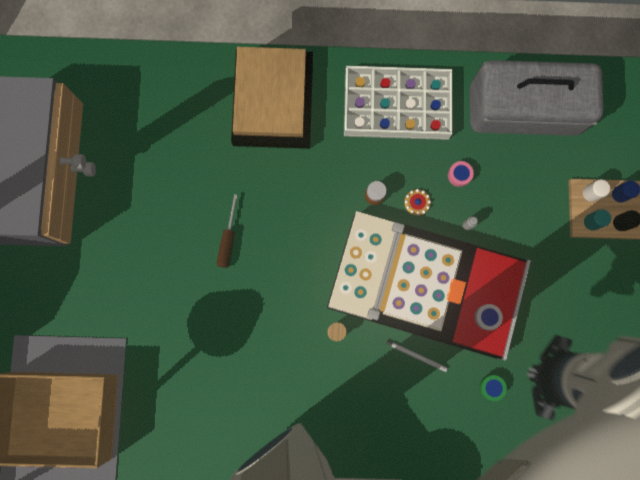

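View pics/scene14.png

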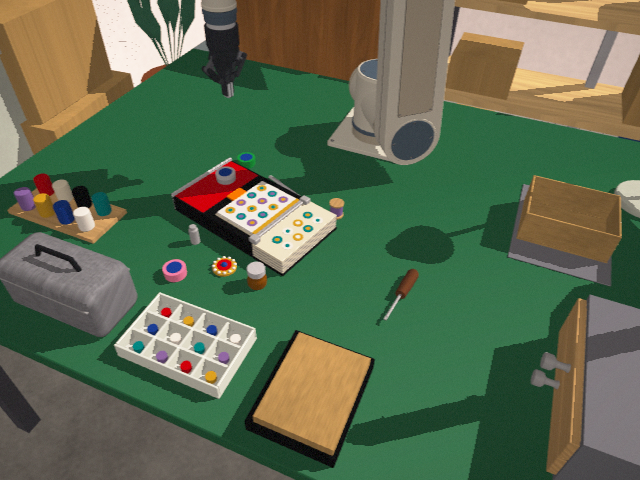

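The leaf is flat, the tin is on the strip at (489,317) in the top view, and the other things stand at their starting pixels. I'll check the tab height by triangulation, then hand in.

```bash
python3 - <<'E'
from h import *
T=dict(np.load('top14.npz'));S=dict(np.load('scene14.npz'))
print(tri(T,(456.7,290.8),S,(235.9,193.5)),tri(T,(489.5,316.9),S,(224.9,171.7)))
from station import ticket
print(ticket.sign_off())
E
```

```text
(array([ 0.47772087, -0.2053297 ,  0.05053133]), np.float64(0.0003996253382028571)) (array([ 0.42845738, -0.26408671,  0.06525106]), np.float64(0.001015747142649144))
the job is handed in; nothing more can be done
None
```

The job is done and handed in at 11.6 s of the 58 s allowed. I pushed the tin onto the red strip, turned the leaf over its spine, and pressed it flat on the facing page.

- **Tin:** I slid it along the board with two fingertips behind it, without closing on it. It stands upright at book (-31, -210 to -212) mm, well inside the strip. Its lid triangulates at 65 mm, against 67 mm expected.
- **Leaf:** With the gripper shut, I turned it slowly by the tab from about 25°. I pressed until the fingertip stopped at 53 mm with 5 to 9 N, the last reading being 9.1 N. That is firmer than I had planned, but still light.
- **Flatness check:** After I let go, the tab triangulated at 50.5 mm, within the 2 mm calibration of its 50 to 53 mm when flat. Its centre is at book y -140 to -142 mm.
- **Everything else:** By eye, the other objects stand where they were in both the top and scene views. The hand is clear and touching nothing.
- **What disagreed:** The tool refused two moves as "invalid input", with no motion. The camera heights of the tab and tin read about 2 mm low.

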